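# Put the sharpening kit away

### The arm

A 6-joint arm with a two-finger parallel gripper is mounted at the origin on the work surface. World frame = base frame: x ahead of the robot, y to its left, z up, the work surface at z = 0. Lengths are in m, angles in rad, forces in N, time in s.
With the tool pointing down it reaches from about 0.3 to 0.775 m from the base axis. Payload 14.6 kg.
Tool frame: the origin (TCP) lies on the mounting face of the last link; the fingertips stand 199 mm ahead of it and the grasp point (between the pads) lies 180 mm ahead of it; z points along the fingers, y is the line along which they close (so a half turn about z gives the same grasp; the last joint's range is limited). The gripper opens to 94 mm and grips with 3 to 60 N. Pads are 16 mm wide; open, the fingers measure 119 mm over their backs; the gripper's body (75 mm by 177 mm) begins 78 mm behind the grasp point.
Start: joints at [-1.383, 0.3, 1.521, -0, 1.321, -0.067], TCP at [0.139, -0.532, 0.405] pointing down, gripper open.
Joint ranges: [-3.03, 3.03], [-0.79, 2.21], [0.23, 2.52], [-1.04, 4.18], [0, 3.07], [-2.55, 2.55]. Speed limits (rad/s): [2.22, 2.22, 2.57, 3.14, 3.14, 3.14].

### API

Orientations are given as [roll, pitch, yaw] about the fixed x, y, z axes, in that order (R = Rz(yaw) Ry(pitch) Rx(roll)).
In Python, from station import get_obs, camera, hand_in gives the robot as it stands.
- The arm moves only by the tool apply_moves, never from a script. Its argument "increments" is a list of rows, each an object of numbers: "tx", "ty", "tz": the shift along the tool's x, y, z as a fraction of full scale; "ax", "ay", "az": the turn, a rotation vector about the tool's x, y, z as a fraction of full scale. In form: [{"tx": .., "ty": .., "tz": .., "ax": .., "ay": .., "az": ..}, ...]. A call has 1 to 12 rows; each row shifts and turns the commanded pose from where the row before left it, along the tool's axes as they then stand; what a row does not reach is not made up. Full scale, the value 1, is 30 mm for a shift and 5 degrees for a turn. A row lasts 1/8 s, in which the tool goes at most 62.5 mm and 10.7 degrees, less where a joint would pass 70% of its speed; a pose out of reach is approached as far as the arm can. A call with a number of a shift or a turn outside -1 to 1 is refused whole. A call with a gripper value outside its range is refused whole. "jaw" is the closure, from 0 (fully open) to 1 (shut), set as the call begins (left out, the last holds). The fingers move at their own pace and stop on an object; "force" is the grip in N (left out, the last holds). Time passes only in rows, so rows that do not move let the fingers close. It gives the time, the measured TCP pose, the force, the opening and the grip force at its end, in the units of the state.
- get_obs(): the state, without advancing time (a new reading comes with each control period).
- camera(name): name is "scene" or "top" or "wrist"; returns a dict with "pixels" (480x640x3 uint8, red, green, blue), "camera_matrix" (3x3 intrinsics, pixels), "R" (3x3) and "t" (3): a world point X has camera coordinates R X + t; the wrist camera has in their place "T_tool_cam" (4x4, takes a point from camera to tool coordinates, whose origin is the TCP and whose axes are the flange's). Camera axes: x right, y down, z forward; pixel columns grow to the right and rows downward; lengths in m; the calibration is good to about 2 mm. A picture is of the moment at which its call begins: read the wrist's pose just before it. There is no depth.
- hand_in(): hands the job in; it is judged then, once.
The state is a dict: "time_s": time; "qpos": joint angles; "joint_vel": joint speeds; "tau": joint torques, N m; "ee_pos": TCP position; "eef_rot": TCP orientation; "force": force on the tool from outside, world axes, zero at the start; "moment": the same for the moment, N m; "grip_width": finger opening in m; "grip_force": force on a finger pad.
Only numpy, scipy, OpenCV 4.12 (cv2) and the standard library are available. Lean on these libraries where they do the work, as an engineer would, in place of code of your own. Each camera call takes 0.05 s, during which the arm holds its last target. There are 200 camera calls.

### The job

Put the sharpening kit away: pull the chest's drawer fully out, lay every whetstone on the bench flat and fully home in the nest of its own shape, and push the drawer fully shut. Also stand the rinsed water pot that lies on the bench upside down over the free peg of the drying stand, rim down on the board, and do not disturb the other pot, the plane or the chisel.

Things in the scene. Friction and masses are not known exactly. Their poses are not given: they have to be found in the camera images.
- drawer (a joint): The single wide drawer of the low wooden chest (300 wide, 88 high, stands on the bench, front towards the robot). 0 m = shut, grows as it is pulled out towards the robot along -x of handle, stop at 0.165 m (all four nests are then clear of the chest). It starts shut or ajar up to 0.03. Resists with about 2 N of friction and stays where it is left, but a knock on a stone in it can jog it.
- handle (a point): Middle of the drawer's steel bar handle: horizontal bar, 10 thick, 100 long along y, 42 in front of the drawer's front panel (outer face), 48 above the bench and 40 below the chest's top. x points into the chest (push-in direction). The front panel is 60 high, from 13 to 73 above the bench, and 15 thick; when shut, its outer face stands 15 in front of the chest's carcass.
- bench_center (a point): Bench stone: rectangular grey whetstone, 120 long (along its x) x 48 wide (y) x 36 thick mm; this is its centre, 18 above its underside, z up. About 0.2 to 0.5 kg. Starts lying flat on the bench; may be absent (None).
- slip_center (a point): Slip stone: grey whetstone, long with half-round ends, 120 long over the ends (along its x) x 40 wide (y) x 36 thick mm; this is its centre, 18 above its underside, z up. About 0.2 to 0.5 kg. Starts lying flat on the bench; may be absent (None).
- puck_center (a point): Puck stone: round grey whetstone, diameter 64, 36 thick mm; this is its centre, 18 above its underside, z up. About 0.2 to 0.5 kg. Starts lying flat on the bench; may be absent (None).
- block_center (a point): Flattening block: square grey stone, 56 x 56 x 36 thick mm; this is its centre, 18 above its underside, z up. About 0.2 to 0.5 kg. Starts lying flat on the bench; may be absent (None).
- nest_bench (a point): Centre of the floor of the drawer's nest for the bench stone: rectangular, 125 (x) x 53 (y) mm, 12 deep, cut into the drawer's plywood slab, whose top lies 40 above the bench; x points into the chest, z up. Moves with the drawer. A stone that is home lies flat on the nest's floor with its centre 18 above this point and stands 24 proud of the slab. Seated neighbours are 30 or more apart across y but only about 16 apart along x.
- nest_slip (a point): Centre of the floor of the drawer's nest for the slip stone: long with rounded ends, 125 (x) x 45 (y) mm, 12 deep, cut into the drawer's plywood slab, whose top lies 40 above the bench; x points into the chest, z up. Moves with the drawer. A stone that is home lies flat on the nest's floor with its centre 18 above this point and stands 24 proud of the slab. Seated neighbours are 30 or more apart across y but only about 16 apart along x.
- nest_puck (a point): Centre of the floor of the drawer's nest for the puck stone: round, diameter 69 mm, 12 deep, cut into the drawer's plywood slab, whose top lies 40 above the bench; x points into the chest, z up. Moves with the drawer. A stone that is home lies flat on the nest's floor with its centre 18 above this point and stands 24 proud of the slab. Seated neighbours are 30 or more apart across y but only about 16 apart along x.
- nest_block (a point): Centre of the floor of the drawer's nest for the flattening block: square, 61 x 61 mm, 12 deep, cut into the drawer's plywood slab, whose top lies 40 above the bench; x points into the chest, z up. Moves with the drawer. A stone that is home lies flat on the nest's floor with its centre 18 above this point and stands 24 proud of the slab. Seated neighbours are 30 or more apart across y but only about 16 apart along x.
- pot_center (a point): The rinsed water pot of the grinder: open square pressed-steel pot, 56 x 56 mm outside, 96 long, walls 3, bottom 4, about 0.2 kg. This is its centre. Its x axis runs along its length from the closed bottom to the open mouth. Starts lying on one flat side, the mouth pointing roughly away from the robot.
- peg_tip (a point): Top of the free upright peg of the wooden drying stand: wooden peg, diameter 24, 65 tall over the stand's board (100 x 250 mm, 50 of it on each side of this peg along x, its top 18 above the bench); z up. The stand's second peg, 140 mm away along -y of this point, already carries the other pot. A pot upside down over the peg stands with its rim on the board, its centre 17 below this point. The stand is fixed.
- dry_pot_center (a point): Centre of the second pot, same kind, already upside down on the stand's other peg; leave it alone.
- plane: Wooden bench plane, 240 x 64 x 88 mm, bystander; origin at the middle of its sole.
- chisel: Wood chisel, about 255 mm long, bystander; origin on the bench near its middle.
Things that resemble listed ones, but are neither listed nor needed, are in the scene too. Leave any green or turquoise look-alike of the part that bears block_center alone.

How it is judged:
On the way, in this order (a step that is already met when the one before it is completed fails the run):
1. the drawer is pulled out (at least 0.14 m of its 0.165 m) (value of joint drawer above 0.14 m), for 0.2 s.
2. every whetstone present is home in its own nest and the drawer is still out (horizontal distance between bench_center and nest_bench below 0.008 m and z of bench_center in the frame of nest_bench below 0.0215 m and horizontal distance between slip_center and nest_slip below 0.008 m and z of slip_center in the frame of nest_slip below 0.0215 m and horizontal distance between puck_center and nest_puck below 0.008 m and z of puck_center in the frame of nest_puck below 0.0215 m and horizontal distance between block_center and nest_block below 0.008 m and z of block_center in the frame of nest_block below 0.0215 m and value of joint drawer above 0.05 m), for 0.3 s.
At the end, for the whole second after the job is handed in: Each whetstone present lies in its own nest (within 8 mm of its centre, at most 3.5 mm above seated height), the drawer is shut within 8 mm, the water pot is upside down (within 8 degrees) over the free peg, rim within 6 mm of the board, and all are at rest (horizontal distance between bench_center and nest_bench below 0.008 m and z of bench_center in the frame of nest_bench below 0.0215 m and horizontal distance between slip_center and nest_slip below 0.008 m and z of slip_center in the frame of nest_slip below 0.0215 m and horizontal distance between puck_center and nest_puck below 0.008 m and z of puck_center in the frame of nest_puck below 0.0215 m and horizontal distance between block_center and nest_block below 0.008 m and z of block_center in the frame of nest_block below 0.0215 m and angle between pot_center's own x axis and vertical above 3 rad and horizontal distance between pot_center and peg_tip below 0.021 m and z of pot_center in the frame of peg_tip below -0.011 m and value of joint drawer below 0.008 m and linear speed of each of bench_stone, slip_stone, puck_stone, block_stone, pot below 0.02 m/s); the robot touches nothing.
It fails at once if the pot already drying is shifted (more than 20 mm) (distance of dry_pot_center from where it was at the start of the episode above 0.02 m).
It fails at once if the plane is shifted (more than 30 mm) (distance of plane from where it was at the start of the episode above 0.03 m).
It fails at once if the chisel is shifted (more than 30 mm) (distance of chisel from where it was at the start of the episode above 0.03 m).
Of bench_stone, slip_stone, puck_stone, block_stone only 3 to 4 are there at a start; the rules pass over those that are not, and their reading is None.
At some moment in a run one of bench_stone, slip_stone, puck_stone, block_stone, pot may be knocked a few centimetres aside while the robot is not near it.
It also fails if it takes over 210 s, if anything falls off the work surface, if the arm or the gripper's body presses on something with over 40 N, if the wrist force passes 120 N, or if a joint passes its speed limit or range.

## Working session

There is one attempt and no reset: what is moved stays moved. The work goes in short steps, Python scripts to look and compute and a tool call to move; the robot and the scene stay as the last step left them, time stands still between calls to the robot, and variables do not carry over. Pictures are saved under pics/ and viewed, at most 14 in all, crops included, and the job is handed in when it is done.

Besides the shell and the picture viewer there is one more tool, called after ">>>" by a JSON object that holds its "name" and its "arguments". apply_moves: Moves the arm, as the interface text tells. Its arguments: {"type":"object","properties":{"increments":{"type":"array"},"jaw":{"type":"number"},"force":{"type":"number"}},"required":["increments"]}

```bash
ls; mkdir -p pics
python3 - <<'E'
from station import get_obs,camera
import cv2,pickle
print(get_obs())
for n in("scene","top"):
    c=camera(n);pickle.dump(c,open(n+".pkl","wb"));cv2.imwrite(f"pics/{n}0.png",c["pixels"][:,:,::-1])
    print(n,c["camera_matrix"],c["R"],c["t"])
E
```

```text
pics
{'time_s': 0.0, 'qpos': array([-1.38261548e+00,  3.00437277e-01,  1.52160223e+00,  3.28363670e-06,
        1.32072022e+00, -6.66106893e-02]), 'joint_vel': array([-2.97144893e-04, -6.17792819e-05, -2.60919059e-04,  7.96646535e-04,
        6.93984194e-04,  4.58923139e-04]), 'tau': array([ 1.92975247e-03, -5.31812096e+01, -3.52735806e+01,  7.08930963e-02,
        2.44248100e-02, -5.76898401e-05]), 'ee_pos': array([ 0.13860728, -0.53220159,  0.40409581]), 'eef_rot': array([-3.14042838e+00, -8.08555911e-05,  2.54790672e-01]), 'force': array([-0.15909795,  0.2048368 , -0.08686931]), 'moment': array([0.03984622, 0.01140663, 0.03229661]), 'grip_force': 0.0, 'grip_width': 0.0935408156581292}
scene [[478.24045805   0.         309.55218728]
 [  0.         478.24045805 242.15761781]
 [  0.           0.           1.        ]] [[ 0.82907509  0.55896618  0.0138316 ]
 [ 0.38932633 -0.55935157 -0.73181338]
 [-0.4013222   0.61211325 -0.68136471]] [-0.46666664 -0.11796189  1.549459  ]
top [[516.04302972   0.         325.12994215]
 [  0.         516.04302972 242.42399896]
 [  0.           0.           1.        ]] [[-0.02818975 -0.99953401 -0.01170891]
 [-0.98328077  0.02983567 -0.17963505]
 [ 0.17990069  0.00644928 -0.98366364]] [0.04679252 0.52754506 1.45555614]
```

View pics/scene0.png

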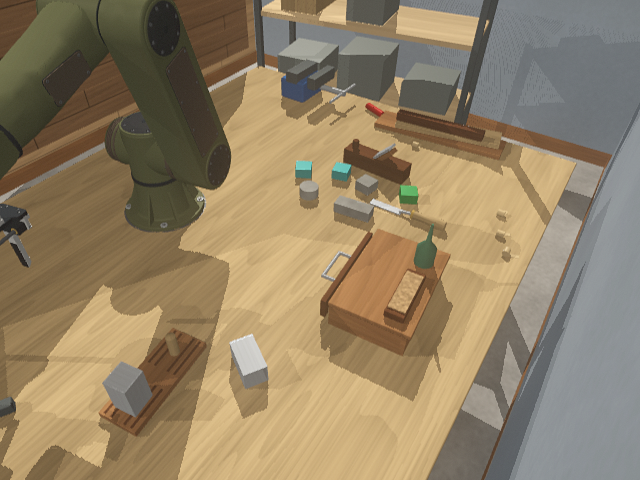

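View pics/top0.png

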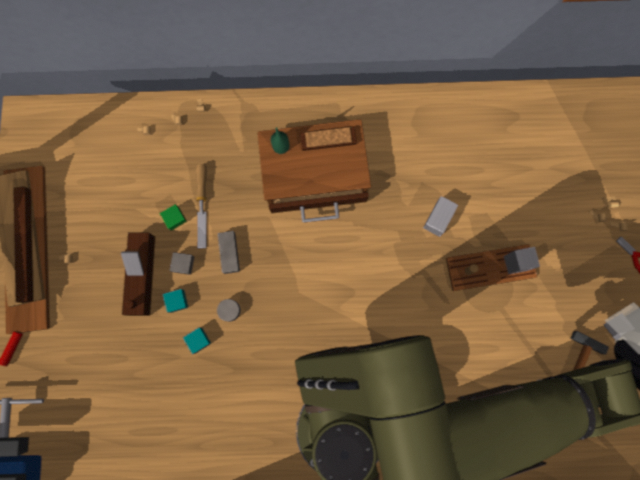

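The scene view shows the arm on the left, the drying stand with its free peg at (172,343), the pot at (250,360), the chest at (385,290) with its handle at (336,264), and stones around (310–375,185–210). 

In the top view the candidates are:
- **Block:** grey square (181,263). The look-alikes are green (173,217), turquoise (175,300) and turquoise (197,340), and there is also a grey patch on the plane (132,263).
- **Bench or slip stone:** (229,251).
- **Puck:** (228,309).
- **Pot:** lying at (441,216). The one already drying is at (520,260).
- **Peg:** (476,270).

I choose the grey ones and will check them in a crop.

```bash
cat > h.py <<'E'
import numpy as np,cv2,pickle
from scipy.spatial.transform import Rotation as Ro
from station import get_obs,camera
def ray(c,uv,z):
    uv=np.atleast_2d(np.array(uv,float)); K=c["camera_matrix"]
    d=(np.linalg.inv(K)@np.c_[uv,np.ones(len(uv))].T).T@c["R"]
    o=-c["R"].T@c["t"]
    return o+d*((z-o[2])/d[:,2])[:,None]
def proj(c,X):
    p=(c["R"]@np.atleast_2d(X).T).T+c["t"]; p=p@c["camera_matrix"].T
    return p[:,:2]/p[:,2:]
def wrist(name=None):
    o=get_obs(); c=camera("wrist")
    T=np.eye(4);T[:3,:3]=Ro.from_euler('xyz',o["eef_rot"]).as_matrix();T[:3,3]=o["ee_pos"]
    W=np.linalg.inv(T@c["T_tool_cam"]); c["R"]=W[:3,:3];c["t"]=W[:3,3]
    if name: cv2.imwrite(f"pics/{name}.png",c["pixels"][:,:,::-1]); pickle.dump(c,open(name+".pkl","wb"))
    return c
def rect(pts):
    (cx,cy),(w,h),a=cv2.minAreaRect(np.float32(pts[:,:2])); 
    if w<h: w,h,a=h,w,a+90
    a=(a+90)%180-90
    return np.round([cx,cy,w,h,a],4)
def blobs(c,z,roi=None,amin=80,smax=45,vmin=70):
    hsv=cv2.cvtColor(c["pixels"],cv2.COLOR_RGB2HSV)
    m=((hsv[...,1]<smax)&(hsv[...,2]>vmin)).astype(np.uint8)
    if roi: 
        k=np.zeros_like(m);x0,y0,x1,y1=roi;k[y0:y1,x0:x1]=1;m*=k
    m=cv2.morphologyEx(m,cv2.MORPH_OPEN,np.ones((3,3),np.uint8))
    for q in cv2.findContours(m,cv2.RETR_EXTERNAL,cv2.CHAIN_APPROX_NONE)[0]:
        if cv2.contourArea(q)>amin:
            P=ray(c,q[:,0],z); print(np.round(q[:,0].mean(0)),cv2.contourArea(q),rect(P),"fill",round(cv2.contourArea(np.float32(P[:,:2]))/max(1e-9,np.prod(rect(P)[2:4])),2))
E
python3 - <<'E'
from h import *
c=pickle.load(open("top.pkl","rb"))
print("stones z.036");blobs(c,.036,(90,180,260,360))
print("pot z.056");blobs(c,.056,(410,180,560,310))
print("handle z.053");blobs(c,.053,(290,195,350,230),20,70)
print("peg",ray(c,(476,268),.083),"stand corners",ray(c,[(446,254),(534,247),(540,279),(452,291)],.018))
print("chest top corners",ray(c,[(259,131),(363,121),(370,188),(264,198)],.088))
W=wrist()
print(W["camera_matrix"],W["T_tool_cam"])
s=pickle.load(open("scene.pkl","rb"))["pixels"]
a=cv2.resize(c["pixels"][190:360,110:260],None,fx=2.6,fy=2.6,interpolation=3)
b=cv2.resize(s[150:240,280:430],None,fx=2.6,fy=2.6,interpolation=3)
d=cv2.resize(c["pixels"][110:230,250:380],None,fx=2.6,fy=2.6,interpolation=3)
I=np.zeros((600,790,3),np.uint8);I[:a.shape[0],:a.shape[1]]=a;I[:b.shape[0],395:395+b.shape[1]]=b;I[240:240+d.shape[0],395:395+d.shape[1]]=d
cv2.imwrite("pics/crop1.png",I[:,:,::-1])
E
```

```text
stones z.036
[228. 310.] 311.5 [3.43500e-01 3.16100e-01 5.81000e-02 5.43000e-02 8.83622e+01] fill 0.81
[181. 263.] 289.0 [4.83400e-01 4.56000e-01 5.31000e-02 5.27000e-02 8.07835e+01] fill 0.9
[132. 263.] 341.5 [ 0.4869  0.5991  0.0813  0.0468 16.0899] fill 0.78
[228. 252.] 537.5 [0.5119 0.3171 0.1181 0.0441 7.2082] fill 0.9
[201. 229.] 252.0 [0.5857 0.3962 0.1157 0.0209 0.7864] fill 0.94
pot z.056
[527. 259.] 376.0 [ 0.462  -0.5463  0.0609  0.0583  8.5792] fill 0.88
[441. 216.] 655.5 [  0.5955  -0.3078   0.1095   0.0576 -31.1848] fill 0.91
handle z.053
[304. 215.] 42.5 [0.6144 0.088  0.047  0.0236 8.8942] fill 0.34
[328. 215.] 86.5 [ 6.19500e-01  3.02000e-02  7.92000e-02  4.57000e-02 -8.48921e+01] fill 0.21
peg [[ 0.43641954 -0.39055743  0.083     ]] stand corners [[ 0.4886285  -0.32422343  0.018     ]
 [ 0.50173479 -0.5848164   0.018     ]
 [ 0.40660036 -0.59271423  0.018     ]
 [ 0.37912052 -0.33399762  0.018     ]]
chest top corners [[ 0.86200421  0.21704954  0.088     ]
 [ 0.8831472  -0.09125653  0.088     ]
 [ 0.67714426 -0.10294311  0.088     ]
 [ 0.65693499  0.20366328  0.088     ]]
[[403.62464169   0.         310.67975882]
 [  0.         403.62464169 244.13428352]
 [  0.           0.           1.        ]] [[ 3.62884867e-04 -9.71117035e-01 -2.38603378e-01  6.92077053e-02]
 [ 9.99999724e-01  1.97865442e-04  7.15556786e-04  3.24189122e-05]
 [-6.47678021e-04 -2.38603572e-01  9.71116839e-01  2.10629885e-02]
 [ 0.00000000e+00  0.00000000e+00  0.00000000e+00  1.00000000e+00]]
```

View pics/crop1.png

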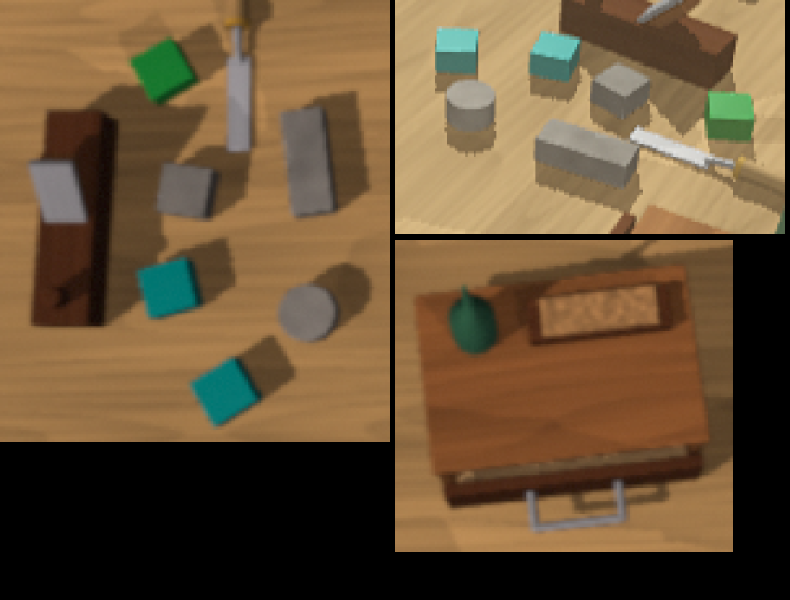

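The crop shows a rectangular bench stone, a round puck and a grey block, plus the green and turquoise decoys. There is no slip stone, and the drawer is slightly ajar. I'll do the pot first because the arm is already near it.

>>> {"name": "apply_moves", "arguments": {"increments": [{"az": 1},{"az": 1},{"az": 1},{"az": 1},{"az": 1},{"az": 1},{"az": 1},{"az": 1},{"az": 1},{"az": 0.16}], "jaw": 0}}

```text
schema error: expected keys tx, ty, tz, ax, ay, az
```

>>> {"name": "apply_moves", "arguments": {"increments": [{"tx": 0.58,"ty": -0.97},{"tx": 0.58,"ty": -0.97},{"tx": 0.58,"ty": -0.97},{"tx": 0.58,"ty": -0.97},{"tx": 0.58,"ty": -0.97},{"tx": 0.58,"ty": -0.97},{"tx": 0.58,"ty": -0.97},{"tx": 0.58,"ty": -0.97},{"tx": 0.58,"ty": -0.97},{"tx": 0.58,"ty": -0.97},{"tx": 0.58,"ty": -0.97},{"tx": 0.58,"ty": -0.97}]}}

```text
schema error: expected keys tx, ty, tz, ax, ay, az
```

Run:
```python
from h import *
o=get_obs();print(o["ee_pos"],np.degrees(o["eef_rot"]),o["qpos"],o["time_s"])
c=wrist("w1"); blobs(c,.056,None,1500,40,90)
```

```text
[ 0.13862256 -0.53221789  0.40422526] [-1.79948439e+02 -3.50255994e-03  1.46011697e+01] [-1.38259341e+00  3.00336404e-01  1.52142716e+00  1.10860176e-06
  1.32073107e+00 -6.66358766e-02] 0.15
[465. 324.] 2456.5 [ 9.09000e-02 -6.84300e-01  1.27300e-01  2.36000e-02  5.94931e+01] fill 0.68
[155. 326.] 2660.5 [ 2.10000e-02 -4.25600e-01  1.28000e-01  3.06000e-02 -3.02814e+01] fill 0.57
```

View pics/w1.png

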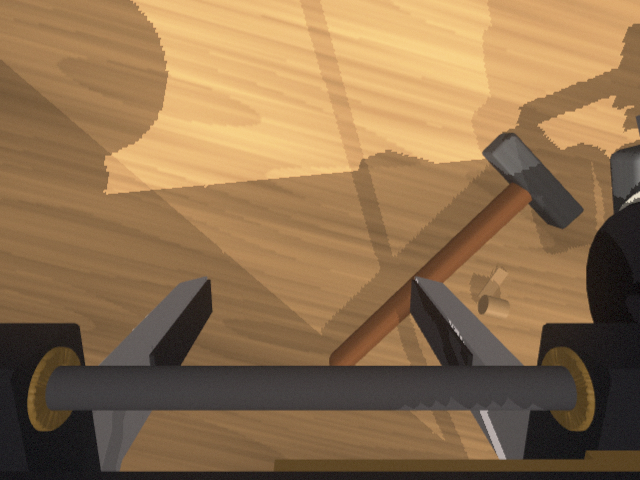

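The move was refused because every key is required. The picture only shows the start view, with a hammer and the fingers at (155,326) and (465,324). Resending.

>>> {"name": "apply_moves", "arguments": {"increments": [{"tx": 0,"ty": 0,"tz": 0,"ax": 0,"ay": 0,"az": 1},{"tx": 0,"ty": 0,"tz": 0,"ax": 0,"ay": 0,"az": 1},{"tx": 0,"ty": 0,"tz": 0,"ax": 0,"ay": 0,"az": 1},{"tx": 0,"ty": 0,"tz": 0,"ax": 0,"ay": 0,"az": 1},{"tx": 0,"ty": 0,"tz": 0,"ax": 0,"ay": 0,"az": 1},{"tx": 0,"ty": 0,"tz": 0,"ax": 0,"ay": 0,"az": 1},{"tx": 0,"ty": 0,"tz": 0,"ax": 0,"ay": 0,"az": 1},{"tx": 0,"ty": 0,"tz": 0,"ax": 0,"ay": 0,"az": 1},{"tx": 0,"ty": 0,"tz": 0,"ax": 0,"ay": 0,"az": 1},{"tx": 0,"ty": 0,"tz": 0,"ax": 0,"ay": 0,"az": 0.16}], "jaw": 0}}

```text
time_s: 1.45
ee_pos: [0.1386, -0.5322, 0.4045]
eef_rot: [-3.141, 0.0, -0.545]
force: [0.1, 0.7, -0.3]
grip_width: 0.0938
grip_force: 0.0
```

>>> {"name": "apply_moves", "arguments": {"increments": [{"tx": 0.5,"ty": -0.97,"tz": 0,"ax": 0,"ay": 0,"az": 0},{"tx": 0.5,"ty": -0.97,"tz": 0,"ax": 0,"ay": 0,"az": 0},{"tx": 0.5,"ty": -0.97,"tz": 0,"ax": 0,"ay": 0,"az": 0},{"tx": 0.5,"ty": -0.97,"tz": 0,"ax": 0,"ay": 0,"az": 0},{"tx": 0.5,"ty": -0.97,"tz": 0,"ax": 0,"ay": 0,"az": 0},{"tx": 0.5,"ty": -0.97,"tz": 0,"ax": 0,"ay": 0,"az": 0},{"tx": 0.5,"ty": -0.97,"tz": 0,"ax": 0,"ay": 0,"az": 0},{"tx": 0.5,"ty": -0.97,"tz": 0,"ax": 0,"ay": 0,"az": 0},{"tx": 0.5,"ty": -0.97,"tz": 0,"ax": 0,"ay": 0,"az": 0},{"tx": 0.5,"ty": -0.97,"tz": 0,"ax": 0,"ay": 0,"az": 0},{"tx": 0.5,"ty": -0.97,"tz": 0,"ax": 0,"ay": 0,"az": 0},{"tx": 0.5,"ty": -0.97,"tz": 0,"ax": 0,"ay": 0,"az": 0}]}}

```text
time_s: 2.95
ee_pos: [0.4744, -0.3261, 0.4046]
eef_rot: [3.142, 0.0, -0.543]
force: [-0.5, -0.2, -0.0]
grip_width: 0.094
grip_force: 0.0
```

Run:
```python
from h import *
o=get_obs();print(o["ee_pos"],np.degrees(o["eef_rot"]),o["qpos"],o["time_s"])
c=wrist("w2"); blobs(c,.056,None,1500,40,90)
```

```text
[ 0.47436781 -0.3261207   0.4045689 ] [ 1.79999384e+02  9.74306172e-03 -3.10930920e+01] [-6.65895731e-01  3.57308781e-01  1.44527367e+00 -3.24318312e-05
  1.33917764e+00  1.44758487e+00] 2.95
[477. 334.] 1806.5 [ 0.3149 -0.4024  0.0925  0.0236 13.7988] fill 0.71
[555. 119.] 10907.0 [  0.4542  -0.5377   0.1044   0.0872 -80.3155] fill 0.69
[209.  93.] 10052.0 [  0.6052  -0.3145   0.0955   0.0607 -30.8487] fill 0.96
```

View pics/w2.png

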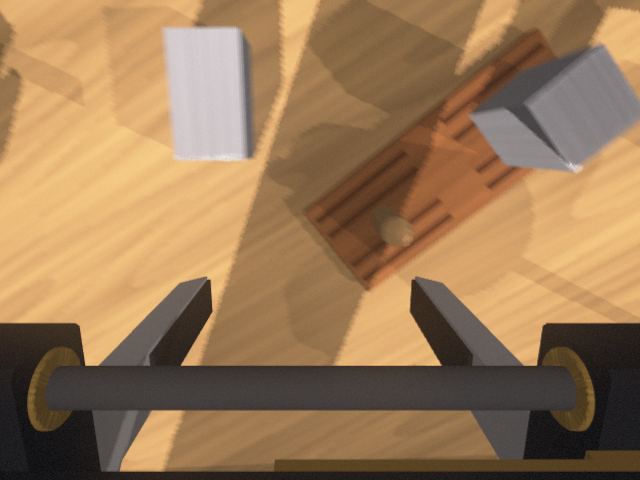

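The wrist view shows the pot's top face with corners near (164,28), (239,28), (244,159) and (175,160). The peg's tip is at about (402,236), and the stand runs from (305,215) to (540,30) with the other pot at its far end.

Run:
```python
from h import *
c=pickle.load(open("w2.pkl","rb"));s=pickle.load(open("scene.pkl","rb"));t=pickle.load(open("top.pkl","rb"))
P=ray(c,[(164,28),(239,28),(244,159),(175,160)],.056);print(P[:,:2],rect(P))
print("peg tip",ray(c,(401,236),.083),"base",ray(c,(384,217),.018))
print("board corners",ray(c,[(305,215),(369,290)],.018))
# handle from two views
print("handle top",ray(t,[(303,221),(339,218)],.053)); print("handle scene",ray(s,[(322,277),(340,251)],.053))
```

```text
[[ 0.66140209 -0.31235521]
 [ 0.63282731 -0.3597848 ]
 [ 0.55173812 -0.31087859]
 [ 0.57938825 -0.26348599]] [  0.6062  -0.3117   0.0955   0.0554 -30.7893]
peg tip [[ 0.44034699 -0.38602791  0.083     ]] base [[ 0.44399922 -0.38633369  0.018     ]]
board corners [[ 0.48299171 -0.32522863  0.018     ]
 [ 0.38908794 -0.34003201  0.018     ]]
handle top [[ 0.59348186  0.09427469  0.053     ]
 [ 0.59922642 -0.01134164  0.053     ]]
handle scene [[ 0.61305686 -0.01721904  0.053     ]
 [ 0.60075885  0.09396006  0.053     ]]
```

>>> {"name": "apply_moves", "arguments": {"increments": [{"tx": 0,"ty": 0,"tz": 0,"ax": 0,"ay": 1,"az": 0},{"tx": 0,"ty": 0,"tz": 0,"ax": 0,"ay": 1,"az": 0},{"tx": 0,"ty": 0,"tz": 0,"ax": 0,"ay": 1,"az": 0},{"tx": 0,"ty": 0,"tz": 0,"ax": 0,"ay": 1,"az": 0},{"tx": 0,"ty": 0,"tz": 0,"ax": 0,"ay": 1,"az": 0},{"tx": 0,"ty": 0,"tz": 0,"ax": 0,"ay": 1,"az": 0}]}}

```text
time_s: 3.75
ee_pos: [0.4734, -0.3269, 0.4046]
eef_rot: [3.14, -0.526, -0.543]
force: [0.3, 0.1, -0.4]
grip_width: 0.0944
grip_force: 0.0
```

```bash
cat > k.py <<'E'
import numpy as np
from scipy.optimize import least_squares
from scipy.spatial.transform import Rotation as Ro
E=lambda ax,a:Ro.from_euler(ax,a).as_matrix()
LO=np.array([-3.03,-.79,.23,-1.04,0,-2.55]);HI=np.array([3.03,2.21,2.52,4.18,3.07,2.55])
def fk(q,p):
    a1,h,L1,L2,d6,s4=p
    R1=E('z',q[0])@E('y',q[1]); R2=R1@E('y',q[2]); R=R2@E('z',s4*q[3])@E('y',q[4])
    pos=E('z',q[0])@[a1,0,h]+R1[:,2]*L1+R2[:,2]*L2+R[:,2]*d6
    return pos,R@E('z',q[5]+np.pi/2)
def ik(pos,R,p,q0):
    def f(q):
        P,Q=fk(q,p); return np.r_[(P-pos)*5,(Ro.from_matrix(Q.T@R)).as_rotvec()]
    r=least_squares(f,np.clip(q0,LO+1e-3,HI-1e-3),bounds=(LO,HI)); return r.x,np.abs(r.fun).max()
E
python3 - <<'E'
from h import *; from k import *
o=get_obs();q3=o["qpos"];print(o["ee_pos"],np.degrees(o["eef_rot"]),q3)
D=[([-1.38259,.300336,1.521427,0,1.320731,-.066636],[.138623,-.532218,.404225]),
([-6.65895731e-01,3.57308781e-01,1.44527367e+00,0,1.33917764e+00,1.44758487e+00],[ 0.47436781,-0.3261207,0.4045689]),(q3,o["ee_pos"])]
best=None
for s4 in(1,-1):
    f=lambda p:np.concatenate([fk(q,[0,p[0],p[1],p[2],p[3],s4])[0]-x for q,x in D])
    r=least_squares(f,[.2,.44,.43,.1]);print(s4,r.x,np.abs(r.fun).max(), np.abs(fk(q3,[0,*r.x,s4])[1]-Ro.from_euler('xyz',o["eef_rot"]).as_matrix()).max())
E
```

```text
[ 0.47335045 -0.32685689  0.40457126] [179.93552855 -30.15062976 -31.09014109] [-0.67618931  0.28443638  1.564063    0.09434502  0.77284002  1.38749576]
1 [0.12118968 0.49288928 0.41259973 0.08570332] 0.03657759969590514 3.3306690738754696e-16
-1 [0.21775387 0.3666128  0.4590714  0.04891375] 0.03513859318693886 0.17815637471382537
```

```bash
cat >> h.py <<'E'
def delta(tgt,grasp=False):
    """shift in tool axes, units of full scale, to bring TCP (or grasp point) to tgt"""
    o=get_obs();R=Ro.from_euler('xyz',o["eef_rot"]).as_matrix();p=o["ee_pos"]+(R[:,2]*.18 if grasp else 0)
    d=R.T@(np.array(tgt)-p)/.03; print("at",np.round(p,4),"rpy",np.round(np.degrees(o["eef_rot"]),1),"rows-sum",np.round(d,2)); return d
E
python3 - <<'E'
from h import *; from k import *
delta([.4705,-.231,.2755]);delta([.5134,-.2566,.1889])
o=get_obs()
D=[([-1.38259,.300336,1.521427,0,1.320731,-.066636],[.138623,-.532218,.404225]),
([-6.65895731e-01,3.57308781e-01,1.44527367e+00,0,1.33917764e+00,1.44758487e+00],[ 0.47436781,-0.3261207,0.4045689]),(o["qpos"],o["ee_pos"])]
pickle.dump(D,open("D.pkl","wb"))
E
```

```text
at [ 0.4734 -0.3269  0.4046] rpy [179.9 -30.2 -31.1] rows-sum [-3.66 -2.69  2.85]
at [ 0.4734 -0.3269  0.4046] rpy [179.9 -30.2 -31.1] rows-sum [-3.67 -2.7   6.18]
```

>>> {"name": "apply_moves", "arguments": {"increments": [{"tx": -0.73,"ty": -0.54,"tz": 0.57,"ax": 0,"ay": 0,"az": 0},{"tx": -0.73,"ty": -0.54,"tz": 0.57,"ax": 0,"ay": 0,"az": 0},{"tx": -0.73,"ty": -0.54,"tz": 0.57,"ax": 0,"ay": 0,"az": 0},{"tx": -0.73,"ty": -0.54,"tz": 0.57,"ax": 0,"ay": 0,"az": 0},{"tx": -0.73,"ty": -0.54,"tz": 0.57,"ax": 0,"ay": 0,"az": 0},{"tx": 0,"ty": 0,"tz": 0,"ax": 0,"ay": 0,"az": 0}]}}

```text
time_s: 4.5
ee_pos: [0.4707, -0.2298, 0.2745]
eef_rot: [3.141, -0.52, -0.542]
force: [0.2, 0.8, 0.9]
grip_width: 0.0942
grip_force: 0.0
```

Run:
```python
from h import *; from k import *
delta([.5134,-.2566,.1889])
o=get_obs();print(o["qpos"]);D=pickle.load(open("D.pkl","rb"));D.append((o["qpos"],o["ee_pos"]));pickle.dump(D,open("D.pkl","wb"))
c=wrist("w3");blobs(c,.056,None,3000,40,90)
```

```text
at [ 0.4707 -0.2298  0.2745] rpy [179.9 -29.8 -31. ] rows-sum [0.04 0.03 3.31]
[-0.52271409  0.33572473  1.83147516 -0.02360127  0.4543815   1.60851818]
[314. 222.] 13877.0 [  0.6014  -0.3111   0.1024   0.0555 -30.6542] fill 0.98
```

View pics/w3.png

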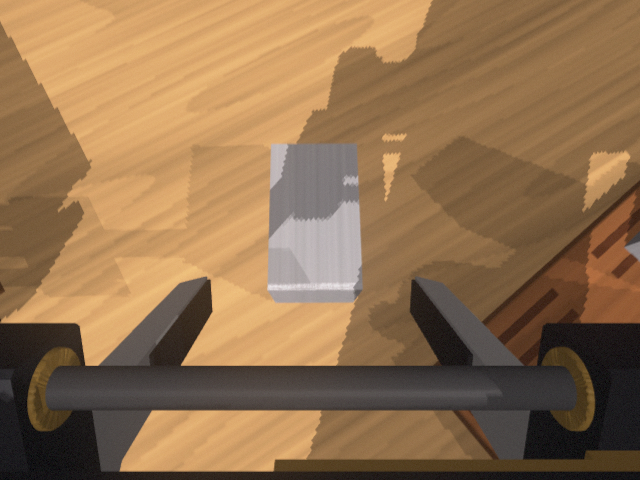

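The pot is centred between the fingers at (314,222), with its closed bottom towards the hand. Descending and gripping.

>>> {"name": "apply_moves", "arguments": {"increments": [{"tx": 0,"ty": 0,"tz": 0.66,"ax": 0,"ay": 0,"az": 0},{"tx": 0,"ty": 0,"tz": 0.66,"ax": 0,"ay": 0,"az": 0},{"tx": 0,"ty": 0,"tz": 0.66,"ax": 0,"ay": 0,"az": 0},{"tx": 0,"ty": 0,"tz": 0.66,"ax": 0,"ay": 0,"az": 0},{"tx": 0,"ty": 0,"tz": 0.66,"ax": 0,"ay": 0,"az": 0},{"tx": 0,"ty": 0,"tz": 0,"ax": 0,"ay": 0,"az": 0},{"tx": 0,"ty": 0,"tz": 0,"ax": 0,"ay": 0,"az": 0}]}}

```text
time_s: 5.42
ee_pos: [0.5133, -0.2567, 0.1914]
eef_rot: [3.141, -0.525, -0.545]
force: [-0.2, 0.1, -0.4]
grip_width: 0.0944
grip_force: 0.0
```

>>> {"name": "apply_moves", "arguments": {"increments": [{"tx": 0,"ty": 0,"tz": 0,"ax": 0,"ay": 0,"az": 0},{"tx": 0,"ty": 0,"tz": 0,"ax": 0,"ay": 0,"az": 0},{"tx": 0,"ty": 0,"tz": 0,"ax": 0,"ay": 0,"az": 0},{"tx": 0,"ty": 0,"tz": 0,"ax": 0,"ay": 0,"az": 0},{"tx": 0,"ty": 0,"tz": 0,"ax": 0,"ay": 0,"az": 0},{"tx": 0,"ty": 0,"tz": 0,"ax": 0,"ay": 0,"az": 0}], "jaw": 1, "force": 45}}

```text
time_s: 6.18
ee_pos: [0.5132, -0.2562, 0.1902]
eef_rot: [3.142, -0.524, -0.545]
force: [-2.5, 0.9, 2.1]
grip_width: 0.0557
grip_force: 45.0
```

Run:
```python
from h import *; from k import *
delta([.5134,-.2566,.1889])
o=get_obs();print(o["qpos"],o["grip_width"],o["grip_force"]);D=pickle.load(open("D.pkl","rb"));D.append((o["qpos"],o["ee_pos"]));pickle.dump(D,open("D.pkl","wb"))
```

```text
at [ 0.5132 -0.2562  0.1902] rpy [180.  -30.  -31.2] rows-sum [-0.01  0.01  0.04]
[-0.52568219  0.56811305  1.72552114 -0.02980178  0.32453103  1.61535633] 0.05574536384153722 44.99677810817957
```

>>> {"name": "apply_moves", "arguments": {"increments": [{"tx": 0.42,"ty": 0,"tz": -0.72,"ax": 0,"ay": 0,"az": 0},{"tx": 0.42,"ty": 0,"tz": -0.72,"ax": 0,"ay": 0,"az": 0},{"tx": 0.42,"ty": 0,"tz": -0.72,"ax": 0,"ay": 0,"az": 0},{"tx": 0.42,"ty": 0,"tz": -0.72,"ax": 0,"ay": 0,"az": 0},{"tx": 0.42,"ty": 0,"tz": -0.72,"ax": 0,"ay": 0,"az": 0},{"tx": 0.42,"ty": 0,"tz": -0.72,"ax": 0,"ay": 0,"az": 0},{"tx": 0.42,"ty": 0,"tz": -0.72,"ax": 0,"ay": 0,"az": 0},{"tx": 0.42,"ty": 0,"tz": -0.72,"ax": 0,"ay": 0,"az": 0},{"tx": 0.42,"ty": 0,"tz": -0.72,"ax": 0,"ay": 0,"az": 0},{"tx": 0,"ty": 0,"tz": 0,"ax": 0,"ay": 0,"az": 0}]}}

```text
time_s: 7.42
ee_pos: [0.5141, -0.2567, 0.4163]
eef_rot: [-3.141, -0.526, -0.545]
force: [0.1, 0.1, -3.0]
grip_width: 0.0559
grip_force: 45.0
```

```bash
cat > k.py <<'E'
import numpy as np,pickle
from scipy.optimize import least_squares
from scipy.spatial.transform import Rotation as Ro
E=lambda ax,a:Ro.from_euler(ax,a).as_matrix()
LO=np.array([-3.03,-.79,.23,-1.04,0,-2.55]);HI=np.array([3.03,2.21,2.52,4.18,3.07,2.55])
def fk(q,p):
    a1,h,L1,L2,d6,b,e=p
    R1=E('z',q[0])@E('y',q[1]); R2=R1@E('y',q[2]); R=R2@E('z',q[3])@E('y',q[4])
    pos=E('z',q[0])@[a1,b,h]+R1[:,2]*L1+R2[:,2]*L2+R2[:,0]*e+R[:,2]*d6
    return pos,R@E('z',q[5]+np.pi/2)
def fit():
    D=pickle.load(open("D.pkl","rb"))
    f=lambda p:np.concatenate([fk(q,p)[0]-x for q,x in D]+[1e-4*(p-[0,.25,.44,.43,.1,.03,0])])
    r=least_squares(f,[0,.25,.44,.43,.1,.03,0]);print("fit",r.x.round(4),np.abs(r.fun).max());return r.x
def ik(pos,R,p,q0):
    def f(q):
        P,Q=fk(q,p); return np.r_[(P-pos)*5,(Ro.from_matrix(Q.T@R)).as_rotvec()]
    r=least_squares(f,np.clip(q0,LO+1e-3,HI-1e-3),bounds=(LO,HI)); return r.x,np.abs(r.fun).max()
E
python3 - <<'E'
from h import *; from k import *
o=get_obs();print(o["ee_pos"],o["qpos"],o["grip_width"]);D=pickle.load(open("D.pkl","rb"));D.append((o["qpos"],o["ee_pos"]));pickle.dump(D,open("D.pkl","wb"))
p=fit()
# final poses: pot axis down; tool z=30deg below horizontal, heading phi; tool x down-ish
for dz in (0,.12):
 for phi in range(-180,180,30):
  h=np.radians(phi);H=np.array([np.cos(h),np.sin(h),0]);Z=np.array([0,0,1.])
  z=H*np.cos(np.pi/6)-Z*.5; x=-H*.5-Z*np.cos(np.pi/6); y=np.cross(z,x)
  R=np.c_[x,y,z]; G=np.array([.442,-.387,.066+.018+dz]); 
  best=min((ik(G+Z*.005-.18*z,R,p,q0) for q0 in(o["qpos"],o["qpos"]+[0,0,-.5,1.5,1,-1],o["qpos"]+[0,0,0,-.8,1.5,0],o["qpos"]+[0,0,0,0,1.5,0],np.array([-.5,.5,1.3,3.1,1.5,0]))),key=lambda r:r[1])
  print(dz,phi,round(best[1],4),best[0].round(2))
E
```

```text
[ 0.51411988 -0.25665059  0.41632577] [-0.52557514  0.27352701  1.55006737 -0.01322525  0.79210607  1.59649686] 0.055893086920699164
fit [0.     0.2212 0.4242 0.4475 0.0714 0.0366 0.0409] 4.090022126459768e-06
0 -180 0.0 [-0.58  1.06  0.92 -0.57  2.06  0.97]
0 -150 0.0 [-0.47  0.89  1.24 -0.82  1.71  0.77]
0 -120 0.0414 [-0.41  0.71  1.58 -1.04  1.32  0.67]
0 -90 0.2996 [-0.44  0.51  1.85 -1.04  0.87  0.36]
0 -60 0.0 [-0.63  0.42  2.14  3.88  0.54  1.12]
0 -30 0.0 [-0.93  0.4   2.17  2.43  0.55  2.  ]
0 0 0.0 [-1.13  0.5   1.98  1.55  0.9   2.36]
0 30 0.0 [-1.16  0.67  1.67  1.11  1.29  2.41]
0 60 0.0 [-1.1   0.85  1.32  0.82  1.68  2.34]
0 90 0.0 [-0.99  1.02  0.99  0.56  2.03  2.16]
0 120 0.0 [-0.85  1.14  0.76  0.22  2.27  1.81]
0 150 0.0 [-0.71  1.16  0.73 -0.22  2.28  1.33]
0.12 -180 0.0 [-0.58  0.92  0.88 -0.63  2.2   0.85]
0.12 -150 0.0 [-0.47  0.74  1.2  -0.85  1.83  0.63]
0.12 -120 0.0145 [-0.41  0.53  1.55 -1.04  1.42  0.49]
0.12 -90 0.1982 [-0.45  0.29  1.84 -1.04  0.94  0.2 ]
0.12 -60 0.0512 [-0.65  0.14  2.11  4.18  0.36  0.75]
0.12 -30 0.0175 [-0.93  0.12  2.13  1.93  0.36  2.55]
0.12 0 0.0695 [-1.13  0.27  1.96  1.44  0.93  2.55]
0.12 30 0.0513 [-1.17  0.47  1.65  1.08  1.4   2.55]
0.12 60 0.0 [-1.1   0.69  1.29  0.84  1.81  2.49]
0.12 90 0.0 [-0.99  0.88  0.96  0.62  2.17  2.27]
0.12 120 0.0 [-0.85  1.01  0.71  0.26  2.44  1.87]
0.12 150 0.0 [-0.71  1.03  0.68 -0.26  2.45  1.28]
```

```bash
cat >> k.py <<'E'
def sim(rows,p,pose=None,q=None):
    from station import get_obs
    if pose is None:
        o=get_obs();q=o["qpos"];pose=(o["ee_pos"],E('xyz',o["eef_rot"]))
    P,R=np.array(pose[0]),pose[1];w=0;lo=9;dm=0
    for r in rows:
        r=np.array(r,float);P=P+R@r[:3]*.03;R=R@Ro.from_rotvec(r[3:]*np.radians(5)).as_matrix()
        qn,e=ik(P,R,p,q);w=max(w,e);lo=min(lo,(qn-LO).min(),(HI-qn).min());dm=max(dm,np.abs(qn-q).max());q=qn
    print("err",round(w,4),"margin",round(lo,2),"maxstep",round(dm,2),"end",P.round(4),"grasp",(P+.18*R[:,2]).round(4),q.round(2));return (P,R),q
E
python3 - <<'E'
from h import *; from k import *
p=fit()
s=sim([[0,0,0,0,-1,0]]*18,p)
s2=sim([[0,0,0,-.866,0,-.5]]*7,p,*s)
P,R=s2[0];T=np.array([.442,-.387,.175])-.18*R[:,2];d=R.T@(T-P)/.03;print(T,d)
s3=sim([np.r_[d/10,0,0,0]]*10,p,*s2); print(R)
E
```

```text
fit [0.     0.2212 0.4242 0.4475 0.0714 0.0366 0.0409] 4.090022126459768e-06
err 0.0 margin 0.68 maxstep 0.1 end [ 0.5141 -0.2567  0.4163] grasp [ 0.381  -0.176   0.3259] [-0.53  0.51  1.28  0.02  2.39  1.59]
err 0.0 margin 0.45 maxstep 0.11 end [ 0.5141 -0.2567  0.4163] grasp [ 0.3588 -0.2671  0.326 ] [-0.47  0.49  1.31 -0.59  2.22  0.89]
[ 0.59735063 -0.37655906  0.26531705] [5.61481353 4.16558176 0.36308697]
err 0.0 margin 0.4 maxstep 0.05 end [ 0.5974 -0.3766  0.2653] grasp [ 0.442 -0.387  0.175] [-0.56  0.93  0.94 -0.64  2.12  0.86]
[[ 0.50073192  0.06630705 -0.86305905]
 [ 0.03215119 -0.99779842 -0.05800523]
 [-0.86500511  0.00129669 -0.50176137]]
```

>>> {"name": "apply_moves", "arguments": {"increments": [{"tx": 0,"ty": 0,"tz": 0,"ax": 0,"ay": -1,"az": 0},{"tx": 0,"ty": 0,"tz": 0,"ax": 0,"ay": -1,"az": 0},{"tx": 0,"ty": 0,"tz": 0,"ax": 0,"ay": -1,"az": 0},{"tx": 0,"ty": 0,"tz": 0,"ax": 0,"ay": -1,"az": 0},{"tx": 0,"ty": 0,"tz": 0,"ax": 0,"ay": -1,"az": 0},{"tx": 0,"ty": 0,"tz": 0,"ax": 0,"ay": -1,"az": 0},{"tx": 0,"ty": 0,"tz": 0,"ax": 0,"ay": -1,"az": 0},{"tx": 0,"ty": 0,"tz": 0,"ax": 0,"ay": -1,"az": 0},{"tx": 0,"ty": 0,"tz": 0,"ax": 0,"ay": -1,"az": 0}]}}

```text
time_s: 8.55
ee_pos: [0.5141, -0.2567, 0.4133]
eef_rot: [3.142, 0.267, -0.545]
force: [0.1, 0.1, -1.8]
grip_width: 0.0561
grip_force: 45.0
```

>>> {"name": "apply_moves", "arguments": {"increments": [{"tx": 0,"ty": 0,"tz": 0,"ax": 0,"ay": -1,"az": 0},{"tx": 0,"ty": 0,"tz": 0,"ax": 0,"ay": -1,"az": 0},{"tx": 0,"ty": 0,"tz": 0,"ax": 0,"ay": -1,"az": 0},{"tx": 0,"ty": 0,"tz": 0,"ax": 0,"ay": -1,"az": 0},{"tx": 0,"ty": 0,"tz": 0,"ax": 0,"ay": -1,"az": 0},{"tx": 0,"ty": 0,"tz": 0,"ax": 0,"ay": -1,"az": 0},{"tx": 0,"ty": 0,"tz": 0,"ax": 0,"ay": -1,"az": 0},{"tx": 0,"ty": 0,"tz": 0,"ax": 0,"ay": -1,"az": 0},{"tx": 0,"ty": 0,"tz": 0,"ax": 0,"ay": -1,"az": 0}]}}

```text
time_s: 9.68
ee_pos: [0.5142, -0.2567, 0.4134]
eef_rot: [3.141, 1.052, -0.545]
force: [0.1, -0.5, -1.4]
grip_width: 0.0556
grip_force: 45.0
```

>>> {"name": "apply_moves", "arguments": {"increments": [{"tx": 0,"ty": 0,"tz": 0,"ax": -0.86,"ay": 0,"az": -0.5},{"tx": 0,"ty": 0,"tz": 0,"ax": -0.86,"ay": 0,"az": -0.5},{"tx": 0,"ty": 0,"tz": 0,"ax": -0.86,"ay": 0,"az": -0.5},{"tx": 0,"ty": 0,"tz": 0,"ax": -0.86,"ay": 0,"az": -0.5},{"tx": 0,"ty": 0,"tz": 0,"ax": -0.86,"ay": 0,"az": -0.5},{"tx": 0,"ty": 0,"tz": 0,"ax": -0.86,"ay": 0,"az": -0.5},{"tx": 0,"ty": 0,"tz": 0,"ax": -0.86,"ay": 0,"az": -0.5},{"tx": 0,"ty": 0,"tz": 0,"ax": 0,"ay": 0,"az": 0}]}}

```text
time_s: 10.68
ee_pos: [0.5142, -0.2566, 0.4138]
eef_rot: [-3.136, 1.048, 0.069]
force: [-0.4, -0.1, -3.0]
grip_width: 0.0559
grip_force: 45.0
```

Run:
```python
from h import *
o=get_obs();R=Ro.from_euler('xyz',o["eef_rot"]).as_matrix();print(R,o["grip_width"])
# estimated pot axis = tool x rotated: measured at grasp: pot axis horizontal = cos(30)x+ sin30 z in tool
pa=R@np.array([np.sqrt(.75),0,.5]);print("pot axis",pa)
delta([.442,-.387,.175],True)
```

```text
[[ 0.49829295  0.06363678 -0.86467017]
 [ 0.03421524 -0.99796916 -0.05372954]
 [-0.86633334 -0.00281185 -0.49945835]] 0.05591922022105488
pot axis [-8.00729799e-04  2.76649707e-03 -9.99995853e-01]
at [ 0.3585 -0.2662  0.3239] rpy [-179.7   60.     3.9] rows-sum [5.55 4.21 0.29]
```

>>> {"name": "apply_moves", "arguments": {"increments": [{"tx": 0.55,"ty": 0.42,"tz": 0.03,"ax": 0,"ay": 0,"az": 0},{"tx": 0.55,"ty": 0.42,"tz": 0.03,"ax": 0,"ay": 0,"az": 0},{"tx": 0.55,"ty": 0.42,"tz": 0.03,"ax": 0,"ay": 0,"az": 0},{"tx": 0.55,"ty": 0.42,"tz": 0.03,"ax": 0,"ay": 0,"az": 0},{"tx": 0.55,"ty": 0.42,"tz": 0.03,"ax": 0,"ay": 0,"az": 0},{"tx": 0.55,"ty": 0.42,"tz": 0.03,"ax": 0,"ay": 0,"az": 0},{"tx": 0.55,"ty": 0.42,"tz": 0.03,"ax": 0,"ay": 0,"az": 0},{"tx": 0.55,"ty": 0.42,"tz": 0.03,"ax": 0,"ay": 0,"az": 0},{"tx": 0.55,"ty": 0.42,"tz": 0.03,"ax": 0,"ay": 0,"az": 0},{"tx": 0.55,"ty": 0.42,"tz": 0.03,"ax": 0,"ay": 0,"az": 0},{"tx": 0,"ty": 0,"tz": 0,"ax": 0,"ay": 0,"az": 0}]}}

```text
time_s: 12.05
ee_pos: [0.5965, -0.3779, 0.265]
eef_rot: [-3.134, 1.049, 0.068]
force: [0.3, -0.4, -2.0]
grip_width: 0.0558
grip_force: 45.0
```

Run:
```python
from h import *
delta([.442,-.387,.084],True)
c=camera("scene");I=c["pixels"][260:470,40:320];cv2.imwrite("pics/s2.png",cv2.resize(I,None,fx=2.8,fy=2.8)[:,:,::-1])
print(proj(c,[.442,-.387,.083]),proj(c,[.442,-.387,.018]))
```

```text
at [ 0.4407 -0.387   0.1752] rpy [-179.6   60.1    3.9] rows-sum [2.66 0.01 1.48]
[[169.7169343  335.19963157]] [[174.84922074 351.78864329]]
```

View pics/s2.png

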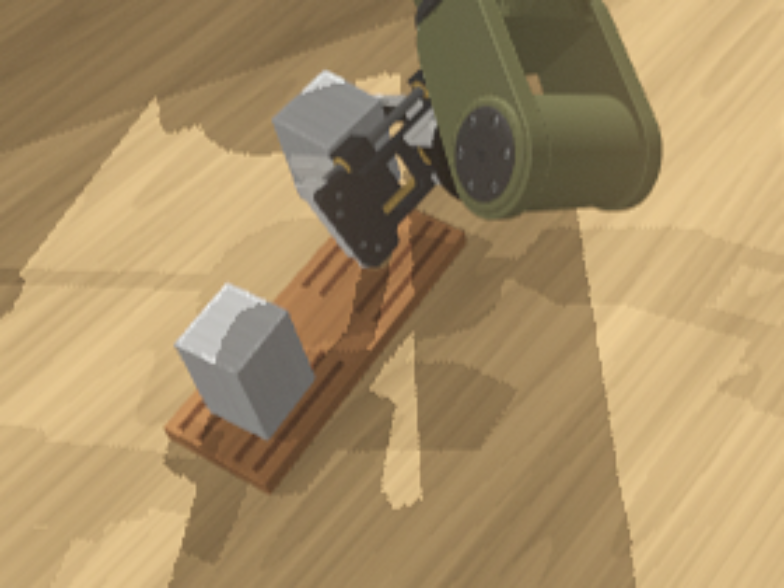

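The held pot hangs upright at crop (330,130), above the near peg position, and the other pot stands clear at (250,360). Descending with a 7 mm outward correction.

>>> {"name": "apply_moves", "arguments": {"increments": [{"tx": 0.12,"ty": 0,"tz": -0.2,"ax": 0,"ay": 0,"az": 0},{"tx": 0.29,"ty": 0,"tz": 0.165,"ax": 0,"ay": 0,"az": 0},{"tx": 0.29,"ty": 0,"tz": 0.165,"ax": 0,"ay": 0,"az": 0},{"tx": 0.29,"ty": 0,"tz": 0.165,"ax": 0,"ay": 0,"az": 0},{"tx": 0.29,"ty": 0,"tz": 0.165,"ax": 0,"ay": 0,"az": 0},{"tx": 0.29,"ty": 0,"tz": 0.165,"ax": 0,"ay": 0,"az": 0},{"tx": 0.29,"ty": 0,"tz": 0.165,"ax": 0,"ay": 0,"az": 0},{"tx": 0.29,"ty": 0,"tz": 0.165,"ax": 0,"ay": 0,"az": 0},{"tx": 0.29,"ty": 0,"tz": 0.165,"ax": 0,"ay": 0,"az": 0},{"tx": 0,"ty": 0,"tz": 0,"ax": 0,"ay": 0,"az": 0}]}}

```text
time_s: 13.35
ee_pos: [0.6041, -0.3768, 0.1863]
eef_rot: [-3.136, 1.048, 0.068]
force: [-0.5, -1.9, -1.5]
grip_width: 0.056
grip_force: 45.0
```

Run:
```python
from h import *
delta([.449,-.387,.084],True);o=get_obs();print(o["force"],o["moment"])
```

```text
at [ 0.4484 -0.3864  0.0964] rpy [-179.7   60.     3.9] rows-sum [0.37 0.02 0.19]
[-0.540821   -1.89782603 -1.54686307] [ 0.1023171  -0.7362778   0.02507406]
```

>>> {"name": "apply_moves", "arguments": {"increments": [{"tx": 0.09,"ty": 0,"tz": 0.05,"ax": 0,"ay": 0,"az": 0},{"tx": 0.09,"ty": 0,"tz": 0.05,"ax": 0,"ay": 0,"az": 0},{"tx": 0.09,"ty": 0,"tz": 0.05,"ax": 0,"ay": 0,"az": 0},{"tx": 0,"ty": 0,"tz": 0,"ax": 0,"ay": 0,"az": 0},{"tx": 0,"ty": 0,"tz": 0,"ax": 0,"ay": 0,"az": 0}]}}

```text
time_s: 13.98
ee_pos: [0.6044, -0.3768, 0.1783]
eef_rot: [-3.138, 1.047, 0.066]
force: [-0.1, -0.3, -2.7]
grip_width: 0.0558
grip_force: 45.0
```

>>> {"name": "apply_moves", "arguments": {"increments": [{"tx": 0.06,"ty": 0,"tz": 0.03,"ax": 0,"ay": 0,"az": 0},{"tx": 0,"ty": 0,"tz": 0,"ax": 0,"ay": 0,"az": 0},{"tx": 0,"ty": 0,"tz": 0,"ax": 0,"ay": 0,"az": 0}]}}

```text
time_s: 14.35
ee_pos: [0.6045, -0.3768, 0.1762]
eef_rot: [-3.138, 1.047, 0.066]
force: [-0.3, -0.5, -1.8]
grip_width: 0.0555
grip_force: 45.0
```

Run:
```python
from h import *
delta([.449,-.387,.084],True);o=get_obs();print(o["force"],o["moment"])
```

```text
at [ 0.4489 -0.3865  0.0861] rpy [-179.8   60.     3.8] rows-sum [0.06 0.02 0.03]
[-0.26050528 -0.46649959 -1.84489752] [-0.00098173 -0.76490327  0.01094397]
```

One more small step, then release. I'll open at low force and back out along the tool axis.

>>> {"name": "apply_moves", "arguments": {"increments": [{"tx": 0.06,"ty": 0,"tz": 0.03,"ax": 0,"ay": 0,"az": 0},{"tx": 0.03,"ty": 0,"tz": 0.015,"ax": 0,"ay": 0,"az": 0},{"tx": 0,"ty": 0,"tz": 0,"ax": 0,"ay": 0,"az": 0},{"tx": 0,"ty": 0,"tz": 0,"ax": 0,"ay": 0,"az": 0}]}}

```text
time_s: 14.85
ee_pos: [0.6047, -0.3768, 0.1736]
eef_rot: [-3.139, 1.047, 0.065]
force: [-0.7, 1.3, 5.4]
grip_width: 0.0558
grip_force: 45.0
```

>>> {"name": "apply_moves", "arguments": {"increments": [{"tx": 0,"ty": 0,"tz": 0,"ax": 0,"ay": 0,"az": 0},{"tx": 0,"ty": 0,"tz": 0,"ax": 0,"ay": 0,"az": 0},{"tx": 0,"ty": 0,"tz": 0,"ax": 0,"ay": 0,"az": 0},{"tx": 0,"ty": 0,"tz": 0,"ax": 0,"ay": 0,"az": 0},{"tx": 0,"ty": 0,"tz": 0,"ax": 0,"ay": 0,"az": 0}], "jaw": 0}}

```text
time_s: 15.48
ee_pos: [0.6047, -0.3768, 0.1731]
eef_rot: [-3.138, 1.047, 0.066]
force: [-0.3, 0.4, -0.3]
grip_width: 0.094
grip_force: 0.0
```

>>> {"name": "apply_moves", "arguments": {"increments": [{"tx": 0,"ty": 0,"tz": -0.6,"ax": 0,"ay": 0,"az": 0},{"tx": 0,"ty": 0,"tz": -0.6,"ax": 0,"ay": 0,"az": 0},{"tx": 0,"ty": 0,"tz": -0.6,"ax": 0,"ay": 0,"az": 0},{"tx": 0,"ty": 0,"tz": -0.6,"ax": 0,"ay": 0,"az": 0},{"tx": 0,"ty": 0,"tz": -0.6,"ax": 0,"ay": 0,"az": 0}]}}

```text
time_s: 16.1
ee_pos: [0.6829, -0.3719, 0.2185]
eef_rot: [-3.138, 1.047, 0.066]
force: [-0.7, 0.6, 0.1]
grip_width: 0.094
grip_force: 0.0
```

Run:
```python
from h import *; from k import *
o=get_obs();print(o["qpos"].round(3))
c=camera("scene");I=c["pixels"][260:470,40:320];cv2.imwrite("pics/s3.png",cv2.resize(I,None,fx=2.8,fy=2.8)[:,:,::-1])
p=fit()
s=sim([[-.5,0,-.7,0,0,0]]*8,p)           # up
s=sim([[0,0,0,0,1,0]]*12,p,*s)
```

```text
[-0.503  1.206  0.54  -0.642  2.256  0.82 ]
fit [0.     0.2212 0.4242 0.4475 0.0714 0.0366 0.0409] 4.090022126459768e-06
err 0.3007 margin 0.0 maxstep 0.11 end [ 0.769  -0.366   0.4079] grasp [ 0.6136 -0.3759  0.3176] [-0.45  1.16  0.23 -0.87  2.48  0.51]
err 0.2915 margin 0.0 maxstep 0.12 end [ 0.769  -0.366   0.4079] grasp [ 0.7694 -0.3658  0.2279] [-0.49  1.11  0.23  0.    1.76  1.02]
```

View pics/s3.png

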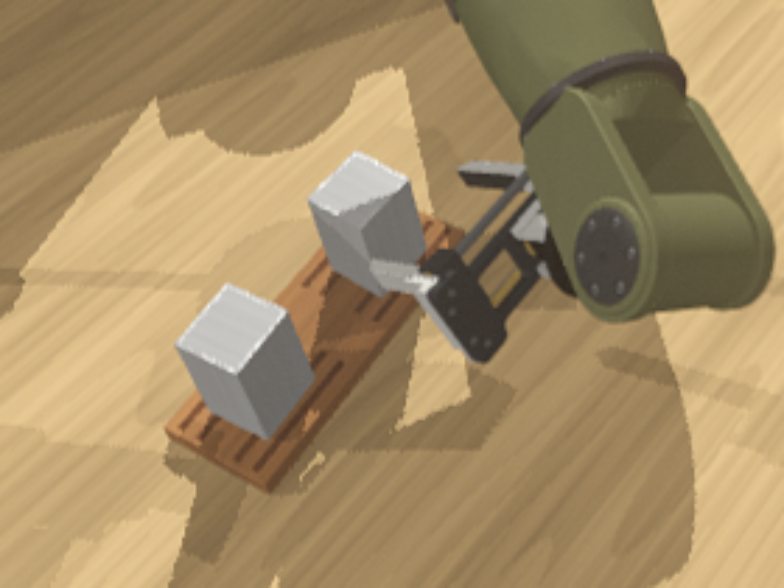

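The pot stands upside down over the near peg at crop (367,225), rim flat on the board, and the other pot is unmoved. Now planning the transfer to the handle.

Run:
```python
from h import *; from k import *
p=fit()
s=sim([[-.86,0,-.5,0,0,0]]*4,p)
P,R=s[0];d=R.T@(np.array([.52,-.1,.42])-P)/.03;print(d)
s=sim([np.r_[d/10,0,0,0]]*10,p,*s)
s=sim([[0,0,0,0,1,0]]*12,p,*s)
s=sim([[0,0,0,0,0,-1]]*12,p,*s); s=sim([[0,0,0,0,0,-1]]*6,p,*s); print(s[0][1])
```

```text
fit [0.     0.2212 0.4242 0.4475 0.0714 0.0366 0.0409] 4.090022126459768e-06
err 0.0 margin 0.19 maxstep 0.06 end [ 0.6842 -0.3714  0.3391] grasp [ 0.5288 -0.3812  0.2488] [-0.5   1.12  0.42 -0.76  2.41  0.64]
[-4.77385391 -9.37905318  2.87719791]
err 0.0 margin 0.35 maxstep 0.19 end [ 0.52 -0.1   0.42] grasp [ 0.3646 -0.1099  0.3297] [-0.23  0.4   1.43 -0.34  2.31  1.19]
err 0.0 margin 0.74 maxstep 0.09 end [ 0.52 -0.1   0.42] grasp [ 0.5203 -0.0998  0.24  ] [-0.26  0.24  1.56  0.    1.34  1.25]
err 0.0 margin 0.96 maxstep 0.09 end [ 0.52 -0.1   0.42] grasp [ 0.5203 -0.0998  0.24  ] [-0.26  0.24  1.56  0.    1.34  0.2 ]
err 0.0 margin 0.96 maxstep 0.09 end [ 0.52 -0.1   0.42] grasp [ 0.5203 -0.0998  0.24  ] [-0.26  0.24  1.56  0.    1.34 -0.32]
[[-6.39304491e-02  9.97952572e-01  1.88740155e-03]
 [ 9.97953909e-01  6.39285157e-02  1.06759230e-03]
 [ 9.44747703e-04  1.95179141e-03 -9.99997649e-01]]
```

>>> {"name": "apply_moves", "arguments": {"increments": [{"tx": -0.86,"ty": 0,"tz": -0.5,"ax": 0,"ay": 0,"az": 0},{"tx": -0.86,"ty": 0,"tz": -0.5,"ax": 0,"ay": 0,"az": 0},{"tx": -0.86,"ty": 0,"tz": -0.5,"ax": 0,"ay": 0,"az": 0},{"tx": -0.86,"ty": 0,"tz": -0.5,"ax": 0,"ay": 0,"az": 0}]}}

```text
time_s: 16.65
ee_pos: [0.6819, -0.3724, 0.3408]
eef_rot: [-3.14, 1.045, 0.064]
force: [-0.6, 0.7, -0.3]
grip_width: 0.0937
grip_force: 0.0
```

>>> {"name": "apply_moves", "arguments": {"increments": [{"tx": -0.4,"ty": -0.78,"tz": 0.24,"ax": 0,"ay": 0,"az": 0},{"tx": -0.4,"ty": -0.78,"tz": 0.24,"ax": 0,"ay": 0,"az": 0},{"tx": -0.4,"ty": -0.78,"tz": 0.24,"ax": 0,"ay": 0,"az": 0},{"tx": -0.4,"ty": -0.78,"tz": 0.24,"ax": 0,"ay": 0,"az": 0},{"tx": -0.4,"ty": -0.78,"tz": 0.24,"ax": 0,"ay": 0,"az": 0},{"tx": -0.4,"ty": -0.78,"tz": 0.24,"ax": 0,"ay": 0,"az": 0},{"tx": -0.4,"ty": -0.78,"tz": 0.24,"ax": 0,"ay": 0,"az": 0},{"tx": -0.4,"ty": -0.78,"tz": 0.24,"ax": 0,"ay": 0,"az": 0},{"tx": -0.4,"ty": -0.78,"tz": 0.24,"ax": 0,"ay": 0,"az": 0},{"tx": -0.4,"ty": -0.78,"tz": 0.24,"ax": 0,"ay": 0,"az": 0},{"tx": -0.4,"ty": -0.78,"tz": 0.24,"ax": 0,"ay": 0,"az": 0},{"tx": -0.4,"ty": -0.78,"tz": 0.24,"ax": 0,"ay": 0,"az": 0}]}}

```text
time_s: 18.15
ee_pos: [0.5168, -0.1008, 0.4212]
eef_rot: [-3.139, 1.045, 0.065]
force: [-0.3, 0.1, -0.2]
grip_width: 0.0936
grip_force: 0.0
```

>>> {"name": "apply_moves", "arguments": {"increments": [{"tx": 0,"ty": 0,"tz": 0,"ax": 0,"ay": 1,"az": 0},{"tx": 0,"ty": 0,"tz": 0,"ax": 0,"ay": 1,"az": 0},{"tx": 0,"ty": 0,"tz": 0,"ax": 0,"ay": 1,"az": 0},{"tx": 0,"ty": 0,"tz": 0,"ax": 0,"ay": 1,"az": 0},{"tx": 0,"ty": 0,"tz": 0,"ax": 0,"ay": 1,"az": 0},{"tx": 0,"ty": 0,"tz": 0,"ax": 0,"ay": 1,"az": 0},{"tx": 0,"ty": 0,"tz": 0,"ax": 0,"ay": 1,"az": 0},{"tx": 0,"ty": 0,"tz": 0,"ax": 0,"ay": 1,"az": 0},{"tx": 0,"ty": 0,"tz": 0,"ax": 0,"ay": 1,"az": 0},{"tx": 0,"ty": 0,"tz": 0,"ax": 0,"ay": 1,"az": 0},{"tx": 0,"ty": 0,"tz": 0,"ax": 0,"ay": 1,"az": 0},{"tx": 0,"ty": 0,"tz": 0,"ax": 0,"ay": 1,"az": 0}]}}

```text
time_s: 19.65
ee_pos: [0.5172, -0.1014, 0.4209]
eef_rot: [-3.141, -0.005, 0.063]
force: [0.6, 0.3, -0.1]
grip_width: 0.0941
grip_force: 0.0
```

>>> {"name": "apply_moves", "arguments": {"increments": [{"tx": 0,"ty": 0,"tz": 0,"ax": 0,"ay": 0,"az": -1},{"tx": 0,"ty": 0,"tz": 0,"ax": 0,"ay": 0,"az": -1},{"tx": 0,"ty": 0,"tz": 0,"ax": 0,"ay": 0,"az": -1},{"tx": 0,"ty": 0,"tz": 0,"ax": 0,"ay": 0,"az": -1},{"tx": 0,"ty": 0,"tz": 0,"ax": 0,"ay": 0,"az": -1},{"tx": 0,"ty": 0,"tz": 0,"ax": 0,"ay": 0,"az": -1},{"tx": 0,"ty": 0,"tz": 0,"ax": 0,"ay": 0,"az": -1},{"tx": 0,"ty": 0,"tz": 0,"ax": 0,"ay": 0,"az": -1},{"tx": 0,"ty": 0,"tz": 0,"ax": 0,"ay": 0,"az": -1},{"tx": 0,"ty": 0,"tz": 0,"ax": 0,"ay": 0,"az": -1},{"tx": 0,"ty": 0,"tz": 0,"ax": 0,"ay": 0,"az": -1},{"tx": 0,"ty": 0,"tz": 0,"ax": 0,"ay": 0,"az": -1}]}}

```text
time_s: 21.15
ee_pos: [0.5172, -0.1014, 0.4208]
eef_rot: [3.14, -0.002, 1.113]
force: [0.7, 0.4, 0.4]
grip_width: 0.0935
grip_force: 0.0
```

>>> {"name": "apply_moves", "arguments": {"increments": [{"tx": 0,"ty": 0,"tz": 0,"ax": 0,"ay": 0,"az": -1},{"tx": 0,"ty": 0,"tz": 0,"ax": 0,"ay": 0,"az": -1},{"tx": 0,"ty": 0,"tz": 0,"ax": 0,"ay": 0,"az": -1},{"tx": 0,"ty": 0,"tz": 0,"ax": 0,"ay": 0,"az": -1},{"tx": 0,"ty": 0,"tz": 0,"ax": 0,"ay": 0,"az": -1},{"tx": 0,"ty": 0,"tz": 0,"ax": 0,"ay": 0,"az": -1},{"tx": 0.8,"ty": 0.6,"tz": 0,"ax": 0,"ay": 0,"az": 0},{"tx": 0.8,"ty": 0.6,"tz": 0,"ax": 0,"ay": 0,"az": 0},{"tx": 0.8,"ty": 0.6,"tz": 0,"ax": 0,"ay": 0,"az": 0},{"tx": 0.8,"ty": 0.6,"tz": 0,"ax": 0,"ay": 0,"az": 0},{"tx": 0,"ty": 0,"tz": 0,"ax": 0,"ay": 0,"az": 0}]}}

```text
time_s: 22.52
ee_pos: [0.5837, -0.0001, 0.4207]
eef_rot: [3.14, -0.001, 1.636]
force: [-0.4, 0.5, 0.0]
grip_width: 0.0938
grip_force: 0.0
```

Run:
```python
from h import *
o=get_obs();print(o["ee_pos"],np.degrees(o["eef_rot"]),o["qpos"].round(3))
c=wrist("w4")
```

```text
[ 5.83735274e-01 -1.18810552e-04  4.20711900e-01] [ 1.79894181e+02 -6.35416340e-02  9.37294727e+01] [-6.300e-02  3.640e-01  1.399e+00  1.000e-03  1.377e+00 -1.280e-01]
```

View pics/w4.png

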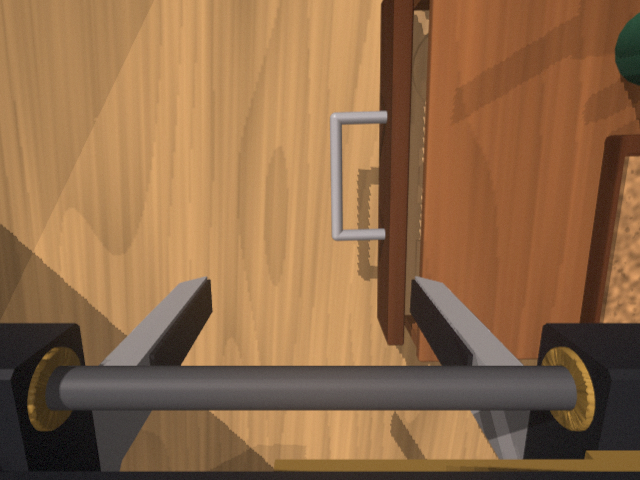

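The handle bar runs from (336,114) to (339,238), the panel's top front edge goes from (383,0) to (388,343), and the chest edge is at about (425,200). The drawer is slightly ajar.

Run:
```python
from h import *
c=pickle.load(open("w4.pkl","rb"))
b=ray(c,[(336.5,117),(339,236)],.053);print(b,b.mean(0)); 
f=ray(c,[(384,10),(388,343)],.073);print("panel edge",f); e=ray(c,[(431,10),(424,340)],.088);print("chest",e)
for a in(b[0]-b[1],f[0]-f[1],e[0]-e[1]): print(np.degrees(np.arctan2(-a[0],a[1])))
m=b.mean(0)[:2]; delta([*m,.048],True)
```

```text
[[ 0.59997121  0.09254887  0.053     ]
 [ 0.61023956 -0.00711685  0.053     ]] [0.60510539 0.04271601 0.053     ]
panel edge [[ 0.62737443  0.16786122  0.073     ]
 [ 0.65984062 -0.09686825  0.073     ]]
chest [[ 0.65785584  0.16547388  0.088     ]
 [ 0.68621633 -0.08454525  0.088     ]]
5.882313516758182
6.9917903353292905
6.4715847533649695
at [ 0.5837 -0.0008  0.2406] rpy [ 1.799e+02 -1.000e-01  9.370e+01] rows-sum [1.39 0.79 6.42]
```

>>> {"name": "apply_moves", "arguments": {"increments": [{"tx": 0,"ty": 0,"tz": 0,"ax": 0,"ay": 0,"az": -0.52},{"tx": 0.45,"ty": 0.29,"tz": 0,"ax": 0,"ay": 0,"az": 0},{"tx": 0.45,"ty": 0.29,"tz": 0,"ax": 0,"ay": 0,"az": 0},{"tx": 0.45,"ty": 0.29,"tz": 0,"ax": 0,"ay": 0,"az": 0},{"tx": 0,"ty": 0,"tz": 0.9,"ax": 0,"ay": 0,"az": 0},{"tx": 0,"ty": 0,"tz": 0.9,"ax": 0,"ay": 0,"az": 0},{"tx": 0,"ty": 0,"tz": 0.9,"ax": 0,"ay": 0,"az": 0},{"tx": 0,"ty": 0,"tz": 0.8,"ax": 0,"ay": 0,"az": 0},{"tx": 0,"ty": 0,"tz": 0,"ax": 0,"ay": 0,"az": 0}], "jaw": 0.64}}

```text
time_s: 23.7
ee_pos: [0.6059, 0.043, 0.3131]
eef_rot: [-3.139, -0.002, 1.68]
force: [-0.1, -0.1, 0.6]
grip_width: 0.0337
grip_force: 0.0
```

Run:
```python
from h import *
print(get_obs()["grip_width"]);delta([.605,.043,.048],True)
c=wrist("w5")
```

```text
0.033704284182767226
at [0.6054 0.0433 0.1331] rpy [-1.798e+02 -1.000e-01  9.620e+01] rows-sum [-0.01 -0.01  2.84]
```

View pics/w5.png

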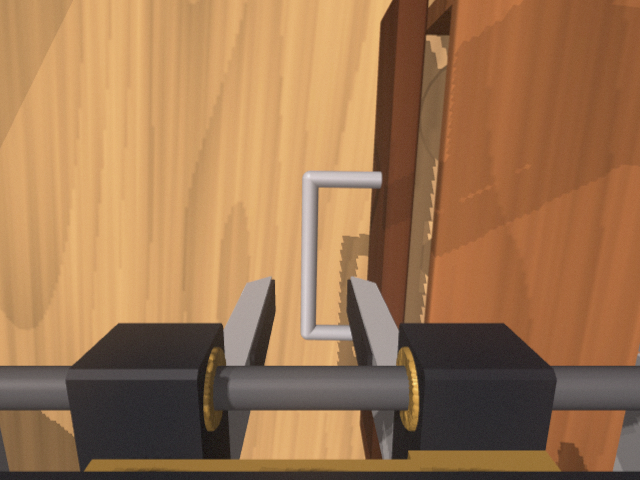

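The bar (x≈310) lies between the fingertips (265 and 350), clear of the panel. Going down, closing and pulling.

>>> {"name": "apply_moves", "arguments": {"increments": [{"tx": 0,"ty": 0,"tz": 0.7,"ax": 0,"ay": 0,"az": 0},{"tx": 0,"ty": 0,"tz": 0.7,"ax": 0,"ay": 0,"az": 0},{"tx": 0,"ty": 0,"tz": 0.7,"ax": 0,"ay": 0,"az": 0},{"tx": 0,"ty": 0,"tz": 0.7,"ax": 0,"ay": 0,"az": 0},{"tx": 0,"ty": 0,"tz": 0,"ax": 0,"ay": 0,"az": 0}]}}

```text
time_s: 24.38
ee_pos: [0.6061, 0.0427, 0.2308]
eef_rot: [-3.141, -0.002, 1.679]
force: [0.2, 0.5, 0.4]
grip_width: 0.034
grip_force: 0.0
```

>>> {"name": "apply_moves", "arguments": {"increments": [{"tx": 0,"ty": 0,"tz": 0,"ax": 0,"ay": 0,"az": 0},{"tx": 0,"ty": 0,"tz": 0,"ax": 0,"ay": 0,"az": 0},{"tx": 0,"ty": 0,"tz": 0,"ax": 0,"ay": 0,"az": 0},{"tx": 0,"ty": 0,"tz": 0,"ax": 0,"ay": 0,"az": 0}], "jaw": 1, "force": 30}}

```text
time_s: 24.88
ee_pos: [0.606, 0.0425, 0.2316]
eef_rot: [3.14, -0.002, 1.679]
force: [-2.7, 0.9, 5.9]
grip_width: 0.009
grip_force: 30.0
```

>>> {"name": "apply_moves", "arguments": {"increments": [{"tx": 0,"ty": -0.4,"tz": 0,"ax": 0,"ay": 0,"az": 0},{"tx": 0,"ty": -0.4,"tz": 0,"ax": 0,"ay": 0,"az": 0},{"tx": 0,"ty": -0.4,"tz": 0,"ax": 0,"ay": 0,"az": 0},{"tx": 0,"ty": -0.4,"tz": 0,"ax": 0,"ay": 0,"az": 0},{"tx": 0,"ty": -0.4,"tz": 0,"ax": 0,"ay": 0,"az": 0},{"tx": 0,"ty": -0.4,"tz": 0,"ax": 0,"ay": 0,"az": 0},{"tx": 0,"ty": -0.4,"tz": 0,"ax": 0,"ay": 0,"az": 0},{"tx": 0,"ty": -0.4,"tz": 0,"ax": 0,"ay": 0,"az": 0},{"tx": 0,"ty": -0.4,"tz": 0,"ax": 0,"ay": 0,"az": 0},{"tx": 0,"ty": -0.4,"tz": 0,"ax": 0,"ay": 0,"az": 0},{"tx": 0,"ty": -0.4,"tz": 0,"ax": 0,"ay": 0,"az": 0},{"tx": 0,"ty": 0,"tz": 0,"ax": 0,"ay": 0,"az": 0}]}}

```text
time_s: 26.38
ee_pos: [0.474, 0.0294, 0.2315]
eef_rot: [3.14, -0.005, 1.679]
force: [-3.3, 19.2, 10.8]
grip_width: 0.0088
grip_force: 30.0
```

>>> {"name": "apply_moves", "arguments": {"increments": [{"tx": 0,"ty": -0.15,"tz": 0,"ax": 0,"ay": 0,"az": 0},{"tx": 0,"ty": -0.15,"tz": 0,"ax": 0,"ay": 0,"az": 0},{"tx": 0,"ty": 0,"tz": 0,"ax": 0,"ay": 0,"az": 0}]}}

```text
time_s: 26.75
ee_pos: [0.4654, 0.0285, 0.2315]
eef_rot: [3.14, -0.005, 1.679]
force: [-4.2, 20.8, 12.4]
grip_width: 0.009
grip_force: 30.0
```

>>> {"name": "apply_moves", "arguments": {"increments": [{"tx": 0.05,"ty": -0.12,"tz": 0,"ax": 0,"ay": 0,"az": 0},{"tx": 0.05,"ty": -0.12,"tz": 0,"ax": 0,"ay": 0,"az": 0},{"tx": 0,"ty": 0,"tz": 0,"ax": 0,"ay": 0,"az": 0}]}}

```text
time_s: 27.12
ee_pos: [0.4583, 0.029, 0.2315]
eef_rot: [3.139, -0.0, 1.679]
force: [-1.5, -5.2, 9.3]
grip_width: 0.0088
grip_force: 30.0
```

>>> {"name": "apply_moves", "arguments": {"increments": [{"tx": 0.03,"ty": -0.12,"tz": 0,"ax": 0,"ay": 0,"az": 0},{"tx": 0,"ty": 0,"tz": 0,"ax": 0,"ay": 0,"az": 0}]}}

```text
time_s: 27.38
ee_pos: [0.4547, 0.029, 0.2315]
eef_rot: [3.139, 0.001, 1.679]
force: [-0.1, -13.1, 9.1]
grip_width: 0.009
grip_force: 30.0
```

>>> {"name": "apply_moves", "arguments": {"increments": [{"tx": -0.03,"ty": -0.12,"tz": 0,"ax": 0,"ay": 0,"az": 0},{"tx": 0,"ty": 0,"tz": 0,"ax": 0,"ay": 0,"az": 0}]}}

```text
time_s: 27.62
ee_pos: [0.4511, 0.0283, 0.2315]
eef_rot: [3.139, -0.001, 1.679]
force: [-0.4, -3.4, 10.0]
grip_width: 0.0091
grip_force: 30.0
```

>>> {"name": "apply_moves", "arguments": {"increments": [{"tx": -0.03,"ty": -0.1,"tz": 0,"ax": 0,"ay": 0,"az": 0},{"tx": 0,"ty": 0,"tz": 0,"ax": 0,"ay": 0,"az": 0}]}}

```text
time_s: 27.88
ee_pos: [0.4493, 0.0277, 0.2316]
eef_rot: [3.134, -0.002, 1.679]
force: [16.4, 8.2, -6.2]
grip_width: 0.0093
grip_force: 30.0
```

>>> {"name": "apply_moves", "arguments": {"increments": [{"tx": 0,"ty": 0,"tz": 0,"ax": 0,"ay": 0,"az": 0},{"tx": 0,"ty": 0,"tz": 0,"ax": 0,"ay": 0,"az": 0},{"tx": 0,"ty": 0,"tz": 0,"ax": 0,"ay": 0,"az": 0}], "jaw": 0.64}}

```text
time_s: 28.25
ee_pos: [0.448, 0.0273, 0.2306]
eef_rot: [3.142, -0.002, 1.679]
force: [-0.1, -1.2, -0.4]
grip_width: 0.033
grip_force: 0.0
```

>>> {"name": "apply_moves", "arguments": {"increments": [{"tx": 0,"ty": 0,"tz": -0.5,"ax": 0,"ay": 0,"az": 0},{"tx": 0,"ty": 0,"tz": -0.9,"ax": 0,"ay": 0,"az": 0},{"tx": 0,"ty": 0,"tz": -0.9,"ax": 0,"ay": 0,"az": 0},{"tx": 0,"ty": 0,"tz": -0.9,"ax": 0,"ay": 0,"az": 0},{"tx": -0.6,"ty": 0.7,"tz": -0.9,"ax": 0,"ay": 0,"az": 0},{"tx": -0.6,"ty": 0.7,"tz": -0.9,"ax": 0,"ay": 0,"az": 0},{"tx": -0.6,"ty": 0.7,"tz": -0.9,"ax": 0,"ay": 0,"az": 0},{"tx": -0.6,"ty": 0.7,"tz": -0.9,"ax": 0,"ay": 0,"az": 0},{"tx": 0,"ty": 0,"tz": 0,"ax": 0,"ay": 0,"az": 0},{"tx": 0,"ty": 0,"tz": 0,"ax": 0,"ay": 0,"az": 0}], "jaw": 0}}

```text
time_s: 29.5
ee_pos: [0.5388, -0.0351, 0.434]
eef_rot: [-3.141, -0.002, 1.679]
force: [0.0, 1.2, 0.1]
grip_width: 0.0937
grip_force: 0.0
```

Run:
```python
from h import *
o=get_obs();print(o["ee_pos"],np.degrees(o["eef_rot"]),o["qpos"].round(3))
c=wrist("w6")
```

```text
[ 0.53875216 -0.03513449  0.43404965] [-1.79969405e+02 -1.18638153e-01  9.62162047e+01] [-0.133  0.256  1.508  0.002  1.379 -0.242]
```

View pics/w6.png

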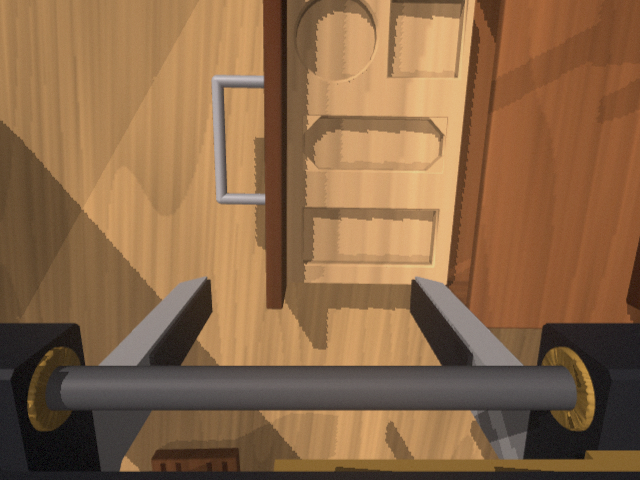

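The open drawer has a puck nest (336,40), a block nest (425,40), a slip nest (376,144) and a bench nest with corners (303,208), (438,209), (434,266) and (303,263).

Run:
```python
from h import *
c=pickle.load(open("w6.pkl","rb"))
B=ray(c,[(303,208),(438,209),(435,266),(303,263)],.04);print("bench",rect(B),B[:,:2].round(4).tolist())
S=ray(c,[(305,117),(447,118),(443,172),(306,170)],.04);print("slip",rect(S))
P=ray(c,[(296,41),(376,39),(336,81)],.04);print("puck",P)
K=ray(c,[(389,77),(459,77),(462,1),(390,1)],.04);print("block",rect(K),K[:,:2])
f=ray(c,[(264,20),(267,307)],.073);a=f[0]-f[1];print("panel",f,np.degrees(np.arctan2(-a[0],a[1])))
b=ray(c,[(216,80),(220,200)],.053);print("bar",b)
```

```text
bench [ 0.5967 -0.0446  0.1275  0.0554  5.8116] [[0.5305, -0.0235], [0.6556, -0.0108], [0.6629, -0.0657], [0.536, -0.0765]]
slip [0.5888 0.0403 0.126  0.0471 5.8504]
puck [[0.5097126  0.11765123 0.04      ]
 [0.5768763  0.1265488  0.04      ]
 [0.54732944 0.08981377 0.04      ]]
block [0.6184 0.1305 0.0624 0.0589 6.2349] [[0.59245875 0.09800205]
 [0.65258734 0.10457114]
 [0.64354864 0.16286597]
 [0.58418221 0.15638246]]
panel [[ 0.48587063  0.12218523  0.073     ]
 [ 0.50764551 -0.11143779  0.073     ]] 5.324880585361748
bar [[ 0.4470145   0.07773947  0.053     ]
 [ 0.45592868 -0.02241083  0.053     ]]
```

>>> {"name": "apply_moves", "arguments": {"increments": [{"tx": 0.7,"ty": 0.2,"tz": 0.3,"ax": 0,"ay": 0,"az": 0},{"tx": 0.7,"ty": 0.2,"tz": 0.3,"ax": 0,"ay": 0,"az": 0},{"tx": 0.7,"ty": 0.2,"tz": 0.3,"ax": 0,"ay": 0,"az": 0},{"tx": 0.7,"ty": 0.2,"tz": 0.3,"ax": 0,"ay": 0,"az": 0},{"tx": 0,"ty": 0,"tz": 0,"ax": 0,"ay": 0,"az": 0},{"tx": 0,"ty": 0,"tz": 0,"ax": 0,"ay": 0,"az": 0}]}}

```text
time_s: 30.3
ee_pos: [0.5538, 0.0505, 0.3988]
eef_rot: [3.141, -0.002, 1.68]
force: [-0.2, -0.6, -0.2]
grip_width: 0.0938
grip_force: 0.0
```

Run:
```python
from h import *
c=wrist("w7")
```

```text
(no output)
```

View pics/w7.png

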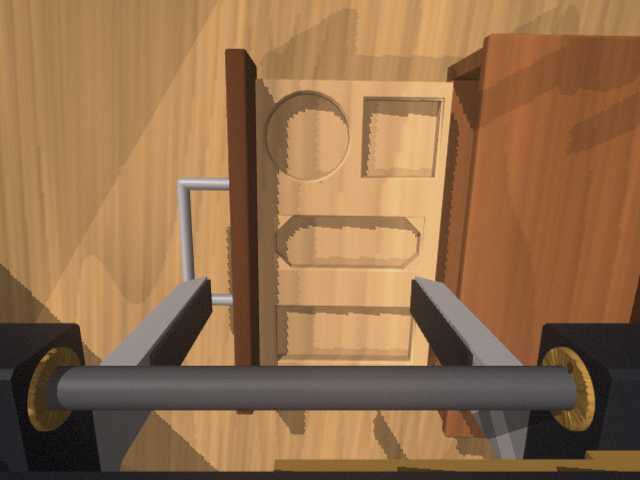

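>>> {"name": "apply_moves", "arguments": {"increments": [{"tx": 0,"ty": 0,"tz": -0.3,"ax": 0,"ay": 0,"az": -1},{"tx": 0,"ty": 0,"tz": -0.3,"ax": 0,"ay": 0,"az": -1},{"tx": 0,"ty": 0,"tz": -0.3,"ax": 0,"ay": 0,"az": -1},{"tx": 0,"ty": 0,"tz": -0.3,"ax": 0,"ay": 0,"az": -1},{"tx": 0,"ty": 0,"tz": 0,"ax": 0,"ay": 0,"az": -1},{"tx": 0,"ty": 0,"tz": 0,"ax": 0,"ay": 0,"az": -1},{"tx": 0,"ty": 0,"tz": 0,"ax": 0,"ay": 0,"az": -1},{"tx": 0,"ty": 0,"tz": 0,"ax": 0,"ay": 0,"az": -1},{"tx": 0,"ty": 0,"tz": 0,"ax": 0,"ay": 0,"az": -1}]}}

```text
time_s: 31.48
ee_pos: [0.554, 0.0499, 0.4351]
eef_rot: [3.14, -0.0, 2.467]
force: [-0.1, 0.7, -1.1]
grip_width: 0.0938
grip_force: 0.0
```

>>> {"name": "apply_moves", "arguments": {"increments": [{"tx": 0,"ty": 0,"tz": 0,"ax": 0,"ay": 0,"az": -1},{"tx": 0,"ty": 0,"tz": 0,"ax": 0,"ay": 0,"az": -1},{"tx": 0,"ty": 0,"tz": 0,"ax": 0,"ay": 0,"az": -1},{"tx": 0,"ty": 0,"tz": 0,"ax": 0,"ay": 0,"az": -1},{"tx": 0,"ty": 0,"tz": 0,"ax": 0,"ay": 0,"az": -1},{"tx": 0,"ty": 0,"tz": 0,"ax": 0,"ay": 0,"az": -1},{"tx": 0,"ty": 0,"tz": 0,"ax": 0,"ay": 0,"az": -1},{"tx": 0,"ty": 0,"tz": 0,"ax": 0,"ay": 0,"az": -1},{"tx": 0,"ty": 0,"tz": 0,"ax": 0,"ay": 0,"az": -1}]}}

```text
time_s: 32.6
ee_pos: [0.554, 0.0499, 0.4351]
eef_rot: [3.14, 0.001, -3.031]
force: [-0.4, 0.1, -0.7]
grip_width: 0.0944
grip_force: 0.0
```

>>> {"name": "apply_moves", "arguments": {"increments": [{"tx": 0,"ty": 0.85,"tz": 0,"ax": 0,"ay": 0,"az": 0},{"tx": 0,"ty": 0.85,"tz": 0,"ax": 0,"ay": 0,"az": 0},{"tx": 0,"ty": 0.85,"tz": 0,"ax": 0,"ay": 0,"az": 0},{"tx": 0,"ty": 0.85,"tz": 0,"ax": 0,"ay": 0,"az": 0},{"tx": 0,"ty": 0.85,"tz": 0,"ax": 0,"ay": 0,"az": 0},{"tx": 0,"ty": 0.85,"tz": 0,"ax": 0,"ay": 0,"az": 0},{"tx": 0,"ty": 0.85,"tz": 0,"ax": 0,"ay": 0,"az": 0},{"tx": 0,"ty": 0.85,"tz": 0,"ax": 0,"ay": 0,"az": 0},{"tx": 0,"ty": 0.85,"tz": 0,"ax": 0,"ay": 0,"az": 0},{"tx": 0,"ty": 0.85,"tz": 0,"ax": 0,"ay": 0,"az": 0},{"tx": 0,"ty": 0.85,"tz": 0,"ax": 0,"ay": 0,"az": 0},{"tx": 0,"ty": 0,"tz": 0,"ax": 0,"ay": 0,"az": 0}]}}

```text
time_s: 34.1
ee_pos: [0.5236, 0.33, 0.4352]
eef_rot: [3.14, 0.001, -3.032]
force: [-0.6, -0.7, 0.2]
grip_width: 0.0944
grip_force: 0.0
```

The nearer view shows the puck nest circle spanning (266–350, 91–182), the block nest corners (362,97), (444,98), (440,178) and (361,177), and the bench nest corners (277,307), (412,307), (410,361) and (277,359).

Run:
```python
from h import *
c=pickle.load(open("w7.pkl","rb"))
print("puck",ray(c,[(266,137),(350,137),(308,91),(308,182)],.04)[:,:2])
print("block",rect(ray(c,[(362,97),(444,98),(440,178),(361,177)],.04)))
print("slip",rect(ray(c,[(277,216),(424,218),(420,268),(278,267)],.04)))
print("bench",rect(ray(c,[(277,307),(412,307),(410,361),(277,359)],.04)))
c=wrist("w8");blobs(c,.036,None,1500,35,80)
print(get_obs()["time_s"])
```

```text
puck [[0.5101573  0.12170796]
 [0.57772053 0.12911615]
 [0.54017061 0.1602721 ]
 [0.54781726 0.08949524]]
block [0.6197 0.1326 0.0673 0.0627 5.6004]
slip [0.589  0.0418 0.1247 0.0451 5.5595]
bench [ 0.5957 -0.043   0.1233  0.0536  5.2834]
[286. 390.] 13773.0 [ 7.08700e-01  3.30700e-01  5.23900e-01  4.07000e-02 -8.37423e+01] fill 0.82
[467. 324.] 2437.0 [6.15900e-01 4.99100e-01 1.48500e-01 2.66000e-02 5.11408e+01] fill 0.69
[155. 326.] 2763.5 [ 6.53000e-01  1.90300e-01  1.49600e-01  3.68000e-02 -3.86067e+01] fill 0.56
[369. 295.] 2421.5 [0.5992 0.3966 0.1397 0.0235 0.77  ] fill 0.77
[613. 211.] 3556.0 [ 0.485   0.6164  0.105   0.0444 30.7242] fill 0.69
34.15
```

View pics/w8.png

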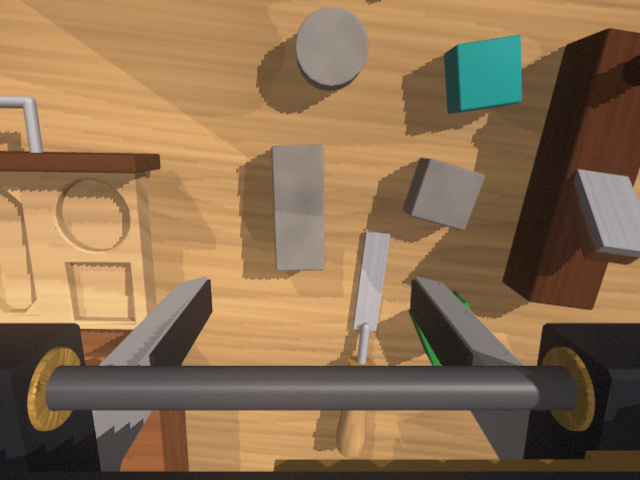

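The stones' top faces are the bench stone at (298,207), the puck at (332,47) and the grey block at (447,192). The turquoise decoy is at (484,74) and the chisel at (372,290). Measuring the stones now.

```bash
cat >> h.py <<'E'
def stone(c,seed,z=.036,win=75,save=None):
    """stone top outline near pixel seed: grey-ish (low saturation) region -> rect on plane z"""
    hsv=cv2.cvtColor(c["pixels"],cv2.COLOR_RGB2HSV); u,v=map(int,seed)
    m=((hsv[...,1]<75)).astype(np.uint8)
    k=np.zeros_like(m);k[max(0,v-win):v+win,max(0,u-win):u+win]=1;m*=k
    m=cv2.morphologyEx(m,cv2.MORPH_OPEN,np.ones((5,5),np.uint8))
    n,l=cv2.connectedComponents(m); m=(l==l[v,u]).astype(np.uint8)
    q=max(cv2.findContours(m,cv2.RETR_EXTERNAL,cv2.CHAIN_APPROX_NONE)[0],key=cv2.contourArea)[:,0]
    P=ray(c,q,z); (cx,cy),r=cv2.minEnclosingCircle(np.float32(P[:,:2]))
    print("hsv",hsv[v,u],"box",q.min(0),q.max(0),"rect",rect(P),"circ",np.round([cx,cy,r],4)); return q
E
python3 - <<'E'
from h import *
c=pickle.load(open("w8.pkl","rb"))
for s in[(298,207),(332,47),(447,192)]:
    stone(c,s)
for n,q in dict(bench=[(273,146),(323,145),(324,269),(276,269)],block=[(427,158),(485,174),(465,229),(411,213)]).items(): print(n,rect(ray(c,q,.036)))
print("puck",ray(c,(332,46),.036))
E
```

```text
hsv [  9  38 134] box [272 145] [323 270] rect [0.5162 0.3177 0.1189 0.047  6.7165] circ [0.5161 0.318  0.0629]
hsv [ 14  33 153] box [295   7] [367  89] rect [0.3739 0.3316 0.065  0.0622 6.3164] circ [0.3742 0.3322 0.0332]
hsv [ 14  37 138] box [404 159] [483 229] rect [4.86300e-01 4.50900e-01 6.34000e-02 5.51000e-02 8.08661e+01] circ [0.4869 0.4523 0.0394]
bench [0.516  0.3182 0.118  0.047  7.1922]
block [4.86300e-01 4.54300e-01 5.66000e-02 5.37000e-02 8.14585e+01]
puck [[0.37149143 0.33215269 0.036     ]]
```

Run:
```python
from h import *
from k import *
d=delta([.516,.318,.035],True)
p=fit(); s=sim([np.r_[d/9,0,0,0]]*9,p)
```

```text
at [0.5239 0.3295 0.2552] rpy [ 179.9    0.  -173.8] rows-sum [ 0.31 -0.36  7.34]
fit [0.     0.2212 0.4242 0.4475 0.0714 0.0366 0.0409] 4.090022126459768e-06
err 0.0 margin 1.0 maxstep 0.05 end [0.5159 0.3177 0.215 ] grasp [0.516 0.318 0.035] [ 0.49  0.63  1.51  0.    1.   -1.19]
```

>>> {"name": "apply_moves", "arguments": {"increments": [{"tx": 0.31,"ty": -0.36,"tz": 0.6,"ax": 0,"ay": 0,"az": -0.13},{"tx": 0,"ty": 0,"tz": 0.9,"ax": 0,"ay": 0,"az": 0},{"tx": 0,"ty": 0,"tz": 0.9,"ax": 0,"ay": 0,"az": 0},{"tx": 0,"ty": 0,"tz": 0.9,"ax": 0,"ay": 0,"az": 0},{"tx": 0,"ty": 0,"tz": 0.9,"ax": 0,"ay": 0,"az": 0},{"tx": 0,"ty": 0,"tz": 0.8,"ax": 0,"ay": 0,"az": 0},{"tx": 0,"ty": 0,"tz": 0.8,"ax": 0,"ay": 0,"az": 0},{"tx": 0,"ty": 0,"tz": 0.8,"ax": 0,"ay": 0,"az": 0},{"tx": 0,"ty": 0,"tz": 0.74,"ax": 0,"ay": 0,"az": 0},{"tx": 0,"ty": 0,"tz": 0,"ax": 0,"ay": 0,"az": 0},{"tx": 0,"ty": 0,"tz": 0,"ax": 0,"ay": 0,"az": 0}], "jaw": 0.15}}

```text
time_s: 35.52
ee_pos: [0.5163, 0.3177, 0.2161]
eef_rot: [3.139, 0.002, -3.022]
force: [-0.6, 0.1, -0.6]
grip_width: 0.08
grip_force: 0.0
```

>>> {"name": "apply_moves", "arguments": {"increments": [{"tx": 0,"ty": 0,"tz": 0,"ax": 0,"ay": 0,"az": 0},{"tx": 0,"ty": 0,"tz": 0,"ax": 0,"ay": 0,"az": 0},{"tx": 0,"ty": 0,"tz": 0,"ax": 0,"ay": 0,"az": 0},{"tx": 0,"ty": 0,"tz": 0,"ax": 0,"ay": 0,"az": 0},{"tx": 0,"ty": 0,"tz": 0,"ax": 0,"ay": 0,"az": 0}], "jaw": 1, "force": 40}}

```text
time_s: 36.15
ee_pos: [0.5158, 0.3182, 0.2151]
eef_rot: [3.14, 0.001, -3.022]
force: [-1.3, -0.2, 3.1]
grip_width: 0.0474
grip_force: 40.0
```

Run:
```python
from h import *
o=get_obs();print(o["grip_width"]);delta([.516,.318,.035],True)
# nest: grasp z .062 when seated
delta([.596,-.044,.120],True)
```

```text
0.047385910362757196
at [0.5159 0.3185 0.0351] rpy [ 179.9    0.  -173.1] rows-sum [-0.   -0.02  0.  ]
at [0.5159 0.3185 0.0351] rpy [ 179.9    0.  -173.1] rows-sum [ -1.21 -12.31  -2.85]
```

>>> {"name": "apply_moves", "arguments": {"increments": [{"tx": 0,"ty": 0,"tz": -0.7,"ax": 0,"ay": 0,"az": 0},{"tx": 0,"ty": 0,"tz": -0.8,"ax": 0,"ay": 0,"az": 0},{"tx": 0,"ty": 0,"tz": -0.8,"ax": 0,"ay": 0,"az": 0},{"tx": 0,"ty": 0,"tz": -0.8,"ax": 0,"ay": 0,"az": 0},{"tx": 0,"ty": 0,"tz": -0.8,"ax": 0,"ay": 0,"az": 0.28},{"tx": 0,"ty": 0,"tz": 0,"ax": 0,"ay": 0,"az": 0}]}}

```text
time_s: 36.9
ee_pos: [0.5158, 0.318, 0.333]
eef_rot: [3.139, 0.003, -3.046]
force: [0.5, 0.4, -4.1]
grip_width: 0.0478
grip_force: 40.0
```

>>> {"name": "apply_moves", "arguments": {"increments": [{"tx": 0,"ty": -1,"tz": 0,"ax": 0,"ay": 0,"az": 0},{"tx": 0,"ty": -1,"tz": 0,"ax": 0,"ay": 0,"az": 0},{"tx": 0,"ty": -1,"tz": 0,"ax": 0,"ay": 0,"az": 0},{"tx": 0,"ty": -1,"tz": 0,"ax": 0,"ay": 0,"az": 0},{"tx": 0,"ty": -1,"tz": 0,"ax": 0,"ay": 0,"az": 0},{"tx": 0,"ty": -1,"tz": 0,"ax": 0,"ay": 0,"az": 0},{"tx": 0,"ty": -1,"tz": 0,"ax": 0,"ay": 0,"az": 0},{"tx": 0,"ty": -1,"tz": 0,"ax": 0,"ay": 0,"az": 0},{"tx": 0,"ty": -1,"tz": 0,"ax": 0,"ay": 0,"az": 0},{"tx": 0,"ty": -1,"tz": 0,"ax": 0,"ay": 0,"az": 0},{"tx": -0.8,"ty": -1,"tz": 0,"ax": 0,"ay": 0,"az": 0},{"tx": -0.8,"ty": -1,"tz": 0,"ax": 0,"ay": 0,"az": 0}]}}

```text
time_s: 38.4
ee_pos: [0.5983, -0.0368, 0.3298]
eef_rot: [3.139, -0.001, -3.046]
force: [-0.4, -0.1, -2.8]
grip_width: 0.0483
grip_force: 40.0
```

Run:
```python
from h import *
delta([.596,-.044,.062],True);c=wrist("w9")
c=camera("top");cv2.imwrite("pics/t9.png",c["pixels"][:,:,::-1]);pickle.dump(c,open("t9.pkl","wb"))
```

```text
at [ 0.598  -0.0365  0.1498] rpy [ 1.799e+02 -1.000e-01 -1.745e+02] rows-sum [ 0.09 -0.25  2.93]
```

>>> {"name": "apply_moves", "arguments": {"increments": [{"tx": 0.09,"ty": -0.25,"tz": 0,"ax": 0,"ay": 0,"az": 0},{"tx": 0,"ty": 0,"tz": 0.6,"ax": 0,"ay": 0,"az": 0},{"tx": 0,"ty": 0,"tz": 0.6,"ax": 0,"ay": 0,"az": 0},{"tx": 0,"ty": 0,"tz": 0.6,"ax": 0,"ay": 0,"az": 0},{"tx": 0,"ty": 0,"tz": 0.5,"ax": 0,"ay": 0,"az": 0},{"tx": 0,"ty": 0,"tz": 0,"ax": 0,"ay": 0,"az": 0}]}}

```text
time_s: 39.25
ee_pos: [0.5957, -0.0433, 0.2609]
eef_rot: [3.139, -0.002, -3.046]
force: [0.3, -0.1, -3.3]
grip_width: 0.0477
grip_force: 40.0
```

>>> {"name": "apply_moves", "arguments": {"increments": [{"tx": 0,"ty": 0,"tz": 0.1,"ax": 0,"ay": 0,"az": 0},{"tx": 0,"ty": 0,"tz": 0.1,"ax": 0,"ay": 0,"az": 0},{"tx": 0,"ty": 0,"tz": 0,"ax": 0,"ay": 0,"az": 0}]}}

```text
time_s: 39.62
ee_pos: [0.5959, -0.0434, 0.2565]
eef_rot: [3.14, 0.001, -3.046]
force: [-1.1, -0.7, -3.4]
grip_width: 0.0476
grip_force: 40.0
```

Run:
```python
from h import *
delta([.596,-.044,.062],True);print(get_obs()["force"])
```

```text
at [ 0.596  -0.0431  0.0765] rpy [ 179.9    0.  -174.5] rows-sum [ 0.   -0.03  0.48]
[-1.06203454 -0.73756598 -3.37421766]
```

>>> {"name": "apply_moves", "arguments": {"increments": [{"tx": 0,"ty": -0.03,"tz": 0.1,"ax": 0,"ay": 0,"az": 0},{"tx": 0,"ty": 0,"tz": 0.1,"ax": 0,"ay": 0,"az": 0},{"tx": 0,"ty": 0,"tz": 0,"ax": 0,"ay": 0,"az": 0}]}}

```text
time_s: 40.0
ee_pos: [0.5959, -0.0443, 0.2501]
eef_rot: [3.14, 0.0, -3.046]
force: [-0.5, -0.4, -4.0]
grip_width: 0.0477
grip_force: 40.0
```

>>> {"name": "apply_moves", "arguments": {"increments": [{"tx": 0,"ty": 0,"tz": 0.1,"ax": 0,"ay": 0,"az": 0},{"tx": 0,"ty": 0,"tz": 0.05,"ax": 0,"ay": 0,"az": 0},{"tx": 0,"ty": 0,"tz": 0,"ax": 0,"ay": 0,"az": 0}]}}

```text
time_s: 40.38
ee_pos: [0.596, -0.0443, 0.2457]
eef_rot: [3.14, 0.0, -3.046]
force: [0.4, -1.0, -4.1]
grip_width: 0.0476
grip_force: 40.0
```

>>> {"name": "apply_moves", "arguments": {"increments": [{"tx": 0,"ty": 0,"tz": 0.08,"ax": 0,"ay": 0,"az": 0},{"tx": 0,"ty": 0,"tz": 0,"ax": 0,"ay": 0,"az": 0}]}}

```text
time_s: 40.62
ee_pos: [0.596, -0.0443, 0.2433]
eef_rot: [3.14, 0.0, -3.046]
force: [0.4, 0.2, -3.5]
grip_width: 0.0476
grip_force: 40.0
```

>>> {"name": "apply_moves", "arguments": {"increments": [{"tx": 0,"ty": 0,"tz": 0,"ax": 0,"ay": 0,"az": 0},{"tx": 0,"ty": 0,"tz": 0,"ax": 0,"ay": 0,"az": 0},{"tx": 0,"ty": 0,"tz": 0,"ax": 0,"ay": 0,"az": 0}], "jaw": 0.28}}

```text
time_s: 41.0
ee_pos: [0.5961, -0.0443, 0.2438]
eef_rot: [3.14, 0.001, -3.046]
force: [-0.3, 0.1, -0.0]
grip_width: 0.0673
grip_force: 0.0
```

>>> {"name": "apply_moves", "arguments": {"increments": [{"tx": 0,"ty": 0,"tz": -0.5,"ax": 0,"ay": 0,"az": 0},{"tx": 0,"ty": 0,"tz": -0.8,"ax": 0,"ay": 0,"az": 0},{"tx": 0,"ty": 0,"tz": -0.8,"ax": 0,"ay": 0,"az": 0},{"tx": 0,"ty": 0,"tz": -0.9,"ax": 0,"ay": 0,"az": 0},{"tx": 0,"ty": 0,"tz": -0.9,"ax": 0,"ay": 0,"az": 0},{"tx": 0,"ty": 0,"tz": -0.9,"ax": 0,"ay": 0,"az": 0},{"tx": 0,"ty": 0,"tz": -0.9,"ax": 0,"ay": 0,"az": 0}]}}

```text
time_s: 41.88
ee_pos: [0.5956, -0.0446, 0.4167]
eef_rot: [3.14, 0.002, -3.046]
force: [-0.5, 0.8, -0.4]
grip_width: 0.0676
grip_force: 0.0
```

>>> {"name": "apply_moves", "arguments": {"increments": [{"tx": 0.5,"ty": 1,"tz": 0,"ax": 0,"ay": 0,"az": 0},{"tx": 0.5,"ty": 1,"tz": 0,"ax": 0,"ay": 0,"az": 0},{"tx": 0.5,"ty": 1,"tz": 0,"ax": 0,"ay": 0,"az": 0},{"tx": 0.3,"ty": 1,"tz": 0,"ax": 0,"ay": 0,"az": 0},{"tx": 0.2,"ty": 1,"tz": 0,"ax": 0,"ay": 0,"az": 0},{"tx": 0,"ty": 1,"tz": 0,"ax": 0,"ay": 0,"az": 0},{"tx": 0,"ty": 1,"tz": 0,"ax": 0,"ay": 0,"az": 0},{"tx": 0,"ty": 1,"tz": 0,"ax": 0,"ay": 0,"az": 0},{"tx": 0,"ty": 1,"tz": 0,"ax": 0,"ay": 0,"az": 0},{"tx": 0,"ty": 1,"tz": 0,"ax": 0,"ay": 0,"az": 0},{"tx": 0,"ty": 1,"tz": 0,"ax": 0,"ay": 0,"az": 0},{"tx": 0,"ty": 1,"tz": 0,"ax": 0,"ay": 0,"az": 0}], "jaw": 0}}

```text
time_s: 43.38
ee_pos: [0.5015, 0.3089, 0.4163]
eef_rot: [3.139, 0.002, -3.046]
force: [0.2, -0.5, -0.8]
grip_width: 0.094
grip_force: 0.0
```

Run:
```python
from h import *
o=get_obs();print(o["ee_pos"],o["qpos"].round(2))
c=wrist("w10")
for X in([.374,.332,.036],[.486,.454,.036]):
    uv=proj(c,X)[0];print(uv)
    try: stone(c,uv)
    except Exception as e: print(e)
t=camera("top");print("bench seated, top view, z.064");stone(t,proj(t,[.596,-.044,.064])[0],.064,40);print("puck top");stone(t,proj(t,[.374,.332,.036])[0],.036,30)
pickle.dump(t,open("t10.pkl","wb"))
```

```text
[0.50152476 0.3088983  0.41632454] [ 0.49  0.38  1.39  0.    1.37 -1.18]
[352.29991422  74.5010685 ]
hsv [ 12  39 145] box [317  31] [391 113] rect [  0.3724   0.3335   0.0632   0.061  -37.6864] circ [0.3726 0.3334 0.0325]
[471.36695992 220.50373034]
hsv [ 11  34 128] box [430 185] [513 255] rect [4.85600e-01 4.53100e-01 6.53000e-02 5.53000e-02 8.06971e+01] circ [0.4859 0.4546 0.0395]
bench seated, top view, z.064
hsv [ 13  36 129] box [340 199] [360 241] rect [ 0.5904 -0.0423  0.1242  0.0495  5.5029] circ [ 0.5902 -0.0429  0.0643]
puck top
hsv [28 98 78] box [0 0] [639 479] rect [5.97000e-01 6.20000e-02 2.05410e+00 1.45370e+00 8.79058e+01] circ [0.7023 0.0582 1.2005]
```

>>> {"name": "apply_moves", "arguments": {"increments": [{"tx": 0,"ty": 0,"tz": 0,"ax": 0,"ay": 0,"az": 0.97},{"tx": 0,"ty": 0,"tz": 0,"ax": 0,"ay": 0,"az": 0.97},{"tx": 0,"ty": 0,"tz": 0,"ax": 0,"ay": 0,"az": 0.96},{"tx": 0.21,"ty": 0.79,"tz": 0,"ax": 0,"ay": 0,"az": 0},{"tx": 0.21,"ty": 0.79,"tz": 0,"ax": 0,"ay": 0,"az": 0},{"tx": 0.21,"ty": 0.79,"tz": 0,"ax": 0,"ay": 0,"az": 0},{"tx": 0.21,"ty": 0.79,"tz": 0,"ax": 0,"ay": 0,"az": 0},{"tx": 0.21,"ty": 0.79,"tz": 0,"ax": 0,"ay": 0,"az": 0},{"tx": 0.21,"ty": 0.79,"tz": 0,"ax": 0,"ay": 0,"az": 0},{"tx": 0,"ty": 0,"tz": 0.8,"ax": 0,"ay": 0,"az": 0},{"tx": 0,"ty": 0,"tz": 0.8,"ax": 0,"ay": 0,"az": 0},{"tx": 0,"ty": 0,"tz": 0,"ax": 0,"ay": 0,"az": 0}], "jaw": 0.1}}

```text
time_s: 44.98
ee_pos: [0.4872, 0.4537, 0.3665]
eef_rot: [-3.141, -0.002, 2.983]
force: [0.1, 0.4, -0.3]
grip_width: 0.0847
grip_force: 0.0
```

Run:
```python
from h import *
c=wrist("w11");uv=proj(c,[.486,.455,.036])[0];print(uv);q=stone(c,uv,.036,110)
delta([.486,.456,.035],True)
```

```text
[312.24984209 233.80959072]
hsv [ 15  35 161] box [279 195] [349 268] rect [ 0.485   0.4565  0.0585  0.0552 -9.0339] circ [0.4862 0.4565 0.0386]
at [0.4873 0.4542 0.188 ] rpy [179.9  -0.  170.9] rows-sum [0.05 0.05 5.1 ]
```

>>> {"name": "apply_moves", "arguments": {"increments": [{"tx": 0.05,"ty": 0.06,"tz": 0.8,"ax": 0,"ay": 0,"az": 0},{"tx": 0,"ty": 0,"tz": 0.8,"ax": 0,"ay": 0,"az": 0},{"tx": 0,"ty": 0,"tz": 0.8,"ax": 0,"ay": 0,"az": 0},{"tx": 0,"ty": 0,"tz": 0.8,"ax": 0,"ay": 0,"az": 0},{"tx": 0,"ty": 0,"tz": 0.7,"ax": 0,"ay": 0,"az": 0},{"tx": 0,"ty": 0,"tz": 0.7,"ax": 0,"ay": 0,"az": 0},{"tx": 0,"ty": 0,"tz": 0.5,"ax": 0,"ay": 0,"az": 0},{"tx": 0,"ty": 0,"tz": 0,"ax": 0,"ay": 0,"az": 0},{"tx": 0,"ty": 0,"tz": 0,"ax": 0,"ay": 0,"az": 0}]}}

```text
time_s: 46.15
ee_pos: [0.486, 0.4569, 0.2152]
eef_rot: [3.139, 0.001, 2.984]
force: [0.4, -0.1, 0.5]
grip_width: 0.0841
grip_force: 0.0
```

>>> {"name": "apply_moves", "arguments": {"increments": [{"tx": 0,"ty": 0,"tz": 0,"ax": 0,"ay": 0,"az": 0},{"tx": 0,"ty": 0,"tz": 0,"ax": 0,"ay": 0,"az": 0},{"tx": 0,"ty": 0,"tz": 0,"ax": 0,"ay": 0,"az": 0},{"tx": 0,"ty": 0,"tz": 0,"ax": 0,"ay": 0,"az": 0},{"tx": 0,"ty": 0,"tz": 0,"ax": 0,"ay": 0,"az": 0}], "jaw": 1, "force": 40}}

```text
time_s: 46.78
ee_pos: [0.4858, 0.4568, 0.2146]
eef_rot: [3.14, 0.0, 2.984]
force: [0.4, -1.1, 3.1]
grip_width: 0.0555
grip_force: 40.0
```

>>> {"name": "apply_moves", "arguments": {"increments": [{"tx": 0,"ty": 0,"tz": -0.7,"ax": 0,"ay": 0,"az": 0},{"tx": 0,"ty": 0,"tz": -0.8,"ax": 0,"ay": 0,"az": 0},{"tx": 0,"ty": 0,"tz": -0.8,"ax": 0,"ay": 0,"az": 0},{"tx": 0,"ty": 0,"tz": -0.8,"ax": 0,"ay": 0,"az": 0},{"tx": 0,"ty": 0,"tz": -0.8,"ax": 0,"ay": 0,"az": 0},{"tx": 0,"ty": 0,"tz": 0,"ax": 0,"ay": 0,"az": -0.97},{"tx": 0,"ty": 0,"tz": 0,"ax": 0,"ay": 0,"az": -0.97},{"tx": 0,"ty": 0,"tz": 0,"ax": 0,"ay": 0,"az": -0.98},{"tx": 0,"ty": 0,"tz": 0,"ax": 0,"ay": 0,"az": 0}]}}

```text
time_s: 47.9
ee_pos: [0.4857, 0.4565, 0.3323]
eef_rot: [3.139, 0.001, -3.045]
force: [0.2, -0.0, -2.1]
grip_width: 0.0558
grip_force: 40.0
```

Run:
```python
from h import *
o=get_obs();print(o["grip_width"],o["force"]);delta([.619,.1315,.155],True)
```

```text
0.05576389903608761 [ 0.23771959 -0.01653468 -2.12953705]
at [0.4858 0.4569 0.1523] rpy [ 1.799e+02  1.000e-01 -1.745e+02] rows-sum [ -3.37 -11.22  -0.11]
```

>>> {"name": "apply_moves", "arguments": {"increments": [{"tx": -0.28,"ty": -0.935,"tz": 0,"ax": 0,"ay": 0,"az": 0},{"tx": -0.28,"ty": -0.935,"tz": 0,"ax": 0,"ay": 0,"az": 0},{"tx": -0.28,"ty": -0.935,"tz": 0,"ax": 0,"ay": 0,"az": 0},{"tx": -0.28,"ty": -0.935,"tz": 0,"ax": 0,"ay": 0,"az": 0},{"tx": -0.28,"ty": -0.935,"tz": 0,"ax": 0,"ay": 0,"az": 0},{"tx": -0.28,"ty": -0.935,"tz": 0,"ax": 0,"ay": 0,"az": 0},{"tx": -0.28,"ty": -0.935,"tz": 0,"ax": 0,"ay": 0,"az": 0},{"tx": -0.28,"ty": -0.935,"tz": 0,"ax": 0,"ay": 0,"az": 0},{"tx": -0.28,"ty": -0.935,"tz": 0,"ax": 0,"ay": 0,"az": 0},{"tx": -0.28,"ty": -0.935,"tz": 0,"ax": 0,"ay": 0,"az": 0},{"tx": -0.28,"ty": -0.935,"tz": 0,"ax": 0,"ay": 0,"az": 0},{"tx": -0.28,"ty": -0.935,"tz": 0,"ax": 0,"ay": 0,"az": 0}]}}

```text
time_s: 49.4
ee_pos: [0.619, 0.1304, 0.3315]
eef_rot: [3.14, 0.001, -3.047]
force: [-0.0, -1.1, -2.5]
grip_width: 0.0557
grip_force: 40.0
```

>>> {"name": "apply_moves", "arguments": {"increments": [{"tx": 0,"ty": 0,"tz": 0.5,"ax": 0,"ay": 0,"az": 0},{"tx": 0,"ty": 0,"tz": 0.5,"ax": 0,"ay": 0,"az": 0},{"tx": 0,"ty": 0,"tz": 0.5,"ax": 0,"ay": 0,"az": 0},{"tx": 0,"ty": 0,"tz": 0.4,"ax": 0,"ay": 0,"az": 0},{"tx": 0,"ty": 0,"tz": 0,"ax": 0,"ay": 0,"az": 0}]}}

```text
time_s: 50.02
ee_pos: [0.6185, 0.1317, 0.2726]
eef_rot: [3.14, -0.001, -3.044]
force: [-0.0, 0.9, -2.7]
grip_width: 0.0557
grip_force: 40.0
```

Run:
```python
from h import *
delta([.619,.1315,.062],True);print(get_obs()["force"])
```

```text
at [0.6182 0.132  0.0926] rpy [ 1.799e+02 -1.000e-01 -1.744e+02] rows-sum [-0.02 -0.02  1.02]
[-0.03317685  0.92407496 -2.67200963]
```

>>> {"name": "apply_moves", "arguments": {"increments": [{"tx": -0.02,"ty": -0.02,"tz": 0.2,"ax": 0,"ay": 0,"az": 0},{"tx": 0,"ty": 0,"tz": 0.2,"ax": 0,"ay": 0,"az": 0},{"tx": 0,"ty": 0,"tz": 0.15,"ax": 0,"ay": 0,"az": 0},{"tx": 0,"ty": 0,"tz": 0,"ax": 0,"ay": 0,"az": 0}]}}

```text
time_s: 50.52
ee_pos: [0.6193, 0.1309, 0.2569]
eef_rot: [3.14, -0.0, -3.044]
force: [0.9, 0.4, -2.6]
grip_width: 0.0558
grip_force: 40.0
```

>>> {"name": "apply_moves", "arguments": {"increments": [{"tx": 0,"ty": 0,"tz": 0.1,"ax": 0,"ay": 0,"az": 0},{"tx": 0,"ty": 0,"tz": 0.1,"ax": 0,"ay": 0,"az": 0},{"tx": 0,"ty": 0,"tz": 0,"ax": 0,"ay": 0,"az": 0}]}}

```text
time_s: 50.9
ee_pos: [0.6194, 0.1309, 0.251]
eef_rot: [3.14, 0.0, -3.044]
force: [-0.1, -0.9, -2.9]
grip_width: 0.0558
grip_force: 40.0
```

>>> {"name": "apply_moves", "arguments": {"increments": [{"tx": 0,"ty": 0,"tz": 0.1,"ax": 0,"ay": 0,"az": 0},{"tx": 0,"ty": 0,"tz": 0.1,"ax": 0,"ay": 0,"az": 0},{"tx": 0,"ty": 0,"tz": 0,"ax": 0,"ay": 0,"az": 0}]}}

```text
time_s: 51.28
ee_pos: [0.6194, 0.1309, 0.245]
eef_rot: [3.14, 0.0, -3.044]
force: [-0.3, -0.1, -2.4]
grip_width: 0.0562
grip_force: 40.0
```

>>> {"name": "apply_moves", "arguments": {"increments": [{"tx": 0,"ty": 0,"tz": 0.06,"ax": 0,"ay": 0,"az": 0},{"tx": 0,"ty": 0,"tz": 0,"ax": 0,"ay": 0,"az": 0}]}}

```text
time_s: 51.52
ee_pos: [0.6194, 0.131, 0.2434]
eef_rot: [3.14, 0.0, -3.044]
force: [0.5, -0.1, -2.8]
grip_width: 0.0554
grip_force: 40.0
```

>>> {"name": "apply_moves", "arguments": {"increments": [{"tx": 0,"ty": 0,"tz": 0,"ax": 0,"ay": 0,"az": 0},{"tx": 0,"ty": 0,"tz": 0,"ax": 0,"ay": 0,"az": 0},{"tx": 0,"ty": 0,"tz": 0,"ax": 0,"ay": 0,"az": 0}], "jaw": 0.19}}

```text
time_s: 51.9
ee_pos: [0.6195, 0.1309, 0.2437]
eef_rot: [3.14, 0.001, -3.044]
force: [-0.1, -0.8, -0.5]
grip_width: 0.0756
grip_force: 0.0
```

>>> {"name": "apply_moves", "arguments": {"increments": [{"tx": 0,"ty": 0,"tz": -0.5,"ax": 0,"ay": 0,"az": 0},{"tx": 0,"ty": 0,"tz": -0.8,"ax": 0,"ay": 0,"az": 0},{"tx": 0,"ty": 0,"tz": -0.9,"ax": 0,"ay": 0,"az": 0},{"tx": 0,"ty": 0,"tz": -0.9,"ax": 0,"ay": 0,"az": 0},{"tx": 0,"ty": 0,"tz": -0.9,"ax": 0,"ay": 0,"az": 0}]}}

```text
time_s: 52.52
ee_pos: [0.6192, 0.1307, 0.3657]
eef_rot: [3.14, 0.002, -3.044]
force: [-0.7, 0.4, 0.7]
grip_width: 0.0765
grip_force: 0.0
```

>>> {"name": "apply_moves", "arguments": {"increments": [{"tx": 0.63,"ty": 0.63,"tz": 0,"ax": 0,"ay": 0,"az": 0},{"tx": 0.63,"ty": 0.63,"tz": 0,"ax": 0,"ay": 0,"az": 0},{"tx": 0.63,"ty": 0.63,"tz": 0,"ax": 0,"ay": 0,"az": 0},{"tx": 0.63,"ty": 0.63,"tz": 0,"ax": 0,"ay": 0,"az": 0},{"tx": 0.63,"ty": 0.63,"tz": 0,"ax": 0,"ay": 0,"az": 0},{"tx": 0.63,"ty": 0.63,"tz": 0,"ax": 0,"ay": 0,"az": 0},{"tx": 0.63,"ty": 0.63,"tz": 0,"ax": 0,"ay": 0,"az": 0},{"tx": 0.63,"ty": 0.63,"tz": 0,"ax": 0,"ay": 0,"az": 0},{"tx": 0.63,"ty": 0.63,"tz": 0,"ax": 0,"ay": 0,"az": 0},{"tx": 0.63,"ty": 0.63,"tz": 0,"ax": 0,"ay": 0,"az": 0},{"tx": 0.63,"ty": 0.63,"tz": 0,"ax": 0,"ay": 0,"az": 0},{"tx": 0.63,"ty": 0.63,"tz": 0,"ax": 0,"ay": 0,"az": 0}], "jaw": 0}}

```text
time_s: 54.02
ee_pos: [0.3708, 0.3349, 0.365]
eef_rot: [3.139, 0.002, -3.044]
force: [0.3, 0.1, -0.6]
grip_width: 0.0944
grip_force: 0.0
```

Run:
```python
from h import *
t=camera("top");pickle.dump(t,open("t12.pkl","wb"))
print("seated block/bench (top)");stone(t,proj(t,[.619,.1315,.064])[0],.064,40);stone(t,proj(t,[.596,-.044,.064])[0],.064,40)
c=wrist("w12");uv=proj(c,[.3725,.3335,.036])[0];print(uv);q=stone(c,uv,.036,110)
delta([.3725,.3335,.035],True);print(get_obs()["qpos"].round(2))
```

```text
seated block/bench (top)
hsv [ 11  32 127] box [280 203] [299 224] rect [0.6143 0.1318 0.0619 0.0557 4.8381] circ [0.6147 0.1325 0.0381]
hsv [12 32 80] box [340 200] [360 241] rect [ 0.5897 -0.0427  0.1231  0.0488  5.0137] circ [ 0.5894 -0.0399  0.063 ]
[305.81179315 238.61184112]
hsv [ 10  37 145] box [265 193] [343 274] rect [0.3694 0.3318 0.0647 0.0612 5.6371] circ [0.3693 0.3315 0.0331]
at [0.3705 0.3359 0.1849] rpy [ 1.799e+02  1.000e-01 -1.743e+02] rows-sum [-0.05 -0.1   5.  ]
[ 0.66  0.23  1.71  0.    1.2  -1.01]
```

>>> {"name": "apply_moves", "arguments": {"increments": [{"tx": 0,"ty": -0.11,"tz": 0.8,"ax": 0,"ay": 0,"az": 0},{"tx": 0,"ty": 0,"tz": 0.8,"ax": 0,"ay": 0,"az": 0},{"tx": 0,"ty": 0,"tz": 0.8,"ax": 0,"ay": 0,"az": 0},{"tx": 0,"ty": 0,"tz": 0.8,"ax": 0,"ay": 0,"az": 0},{"tx": 0,"ty": 0,"tz": 0.7,"ax": 0,"ay": 0,"az": 0},{"tx": 0,"ty": 0,"tz": 0.6,"ax": 0,"ay": 0,"az": 0},{"tx": 0,"ty": 0,"tz": 0.5,"ax": 0,"ay": 0,"az": 0},{"tx": 0,"ty": 0,"tz": 0,"ax": 0,"ay": 0,"az": 0},{"tx": 0,"ty": 0,"tz": 0,"ax": 0,"ay": 0,"az": 0}]}}

```text
time_s: 55.25
ee_pos: [0.3723, 0.3315, 0.2144]
eef_rot: [3.139, 0.001, -3.044]
force: [-0.6, 0.2, 0.7]
grip_width: 0.0939
grip_force: 0.0
```

>>> {"name": "apply_moves", "arguments": {"increments": [{"tx": 0,"ty": 0,"tz": 0,"ax": 0,"ay": 0,"az": 0},{"tx": 0,"ty": 0,"tz": 0,"ax": 0,"ay": 0,"az": 0},{"tx": 0,"ty": 0,"tz": 0,"ax": 0,"ay": 0,"az": 0},{"tx": 0,"ty": 0,"tz": 0,"ax": 0,"ay": 0,"az": 0},{"tx": 0,"ty": 0,"tz": 0,"ax": 0,"ay": 0,"az": 0}], "jaw": 1, "force": 40}}

```text
time_s: 55.88
ee_pos: [0.372, 0.3315, 0.2139]
eef_rot: [3.14, 0.001, -3.044]
force: [-1.3, -0.0, 2.5]
grip_width: 0.0633
grip_force: 40.0
```

>>> {"name": "apply_moves", "arguments": {"increments": [{"tx": 0,"ty": 0,"tz": -0.7,"ax": 0,"ay": 0,"az": 0},{"tx": 0,"ty": 0,"tz": -0.9,"ax": 0,"ay": 0,"az": 0},{"tx": 0,"ty": 0,"tz": -0.9,"ax": 0,"ay": 0,"az": 0},{"tx": 0,"ty": 0,"tz": -0.9,"ax": 0,"ay": 0,"az": 0},{"tx": 0,"ty": 0,"tz": -0.6,"ax": 0,"ay": 0,"az": 0},{"tx": 0,"ty": 0,"tz": 0,"ax": 0,"ay": 0,"az": 0}]}}

```text
time_s: 56.62
ee_pos: [0.372, 0.3312, 0.3344]
eef_rot: [3.139, 0.002, -3.044]
force: [0.7, 0.9, -3.2]
grip_width: 0.0634
grip_force: 40.0
```

Run:
```python
from h import *
o=get_obs();print(o["grip_width"],o["force"]);delta([.544,.1245,.155],True)
c=wrist("w13");g=o["ee_pos"]+Ro.from_euler('xyz',o["eef_rot"]).as_matrix()[:,2]*.18
uv=proj(c,g)[0];print(uv);stone(c,uv,g[2]+.0015,140)
```

```text
0.06339025082579308 [ 0.65098481  0.90380375 -3.22445758]
at [0.3723 0.3317 0.1544] rpy [ 1.799e+02  1.000e-01 -1.744e+02] rows-sum [-5.03 -7.43 -0.03]
[310.83712922 312.03027939]
hsv [ 13  32 150] box [170 223] [449 451] rect [  0.387    0.3327   0.1284   0.1067 -84.5091] circ [0.4062 0.3345 0.0728]
```

Run:
```python
from h import *
c=pickle.load(open("w13.pkl","rb"))
print(ray(c,(311,223),.1204)[0]-[.3723,.3317,0],ray(c,(311,223),.1564)[0]-[.3723,.3317,0]); print(c["pixels"][210:300:3,311].tolist())
```

```text
[-0.0316051  -0.00291105  0.1204    ] [-0.03852845 -0.00368799  0.1564    ]
[[191, 144, 94], [192, 147, 94], [191, 146, 97], [198, 151, 99], [138, 112, 89], [112, 100, 93], [110, 99, 93], [111, 101, 90], [117, 106, 98], [123, 113, 105], [163, 150, 140], [160, 149, 138], [162, 151, 141], [161, 148, 139], [159, 146, 134], [158, 148, 137], [157, 146, 135], [158, 145, 135], [158, 146, 136], [154, 143, 133], [155, 144, 134], [157, 146, 134], [156, 144, 134], [154, 144, 135], [154, 142, 135], [154, 142, 135], [154, 143, 134], [155, 142, 134], [154, 141, 134], [153, 140, 133]]
```

>>> {"name": "apply_moves", "arguments": {"increments": [{"tx": -0.42,"ty": -0.62,"tz": 0,"ax": 0,"ay": 0,"az": 0},{"tx": -0.42,"ty": -0.62,"tz": 0,"ax": 0,"ay": 0,"az": 0},{"tx": -0.42,"ty": -0.62,"tz": 0,"ax": 0,"ay": 0,"az": 0},{"tx": -0.42,"ty": -0.62,"tz": 0,"ax": 0,"ay": 0,"az": 0},{"tx": -0.42,"ty": -0.62,"tz": 0,"ax": 0,"ay": 0,"az": 0},{"tx": -0.42,"ty": -0.62,"tz": 0,"ax": 0,"ay": 0,"az": 0},{"tx": -0.42,"ty": -0.62,"tz": 0,"ax": 0,"ay": 0,"az": 0},{"tx": -0.42,"ty": -0.62,"tz": 0,"ax": 0,"ay": 0,"az": 0},{"tx": -0.42,"ty": -0.62,"tz": 0,"ax": 0,"ay": 0,"az": 0},{"tx": -0.42,"ty": -0.62,"tz": 0,"ax": 0,"ay": 0,"az": 0},{"tx": -0.42,"ty": -0.62,"tz": 0,"ax": 0,"ay": 0,"az": 0},{"tx": -0.42,"ty": -0.62,"tz": 0,"ax": 0,"ay": 0,"az": 0}]}}

```text
time_s: 58.18
ee_pos: [0.5448, 0.1229, 0.3327]
eef_rot: [3.14, -0.001, -3.044]
force: [0.5, -0.3, -1.2]
grip_width: 0.0636
grip_force: 40.0
```

>>> {"name": "apply_moves", "arguments": {"increments": [{"tx": 0,"ty": 0,"tz": 0.5,"ax": 0,"ay": 0,"az": 0},{"tx": 0,"ty": 0,"tz": 0.5,"ax": 0,"ay": 0,"az": 0},{"tx": 0,"ty": 0,"tz": 0.5,"ax": 0,"ay": 0,"az": 0},{"tx": 0,"ty": 0,"tz": 0.5,"ax": 0,"ay": 0,"az": 0},{"tx": 0,"ty": 0,"tz": 0,"ax": 0,"ay": 0,"az": 0}]}}

```text
time_s: 58.8
ee_pos: [0.5438, 0.1241, 0.2721]
eef_rot: [3.14, -0.002, -3.044]
force: [0.2, -0.2, -2.1]
grip_width: 0.0634
grip_force: 40.0
```

Run:
```python
from h import *
delta([.544,.1245,.062],True);print(get_obs()["force"])
```

```text
at [0.5435 0.1243 0.0921] rpy [ 1.799e+02 -1.000e-01 -1.744e+02] rows-sum [-0.02  0.    1.  ]
[ 0.18125871 -0.18407265 -2.12518894]
```

>>> {"name": "apply_moves", "arguments": {"increments": [{"tx": -0.02,"ty": 0,"tz": 0.2,"ax": 0,"ay": 0,"az": 0},{"tx": 0,"ty": 0,"tz": 0.2,"ax": 0,"ay": 0,"az": 0},{"tx": 0,"ty": 0,"tz": 0.15,"ax": 0,"ay": 0,"az": 0},{"tx": 0,"ty": 0,"tz": 0,"ax": 0,"ay": 0,"az": 0}]}}

```text
time_s: 59.3
ee_pos: [0.5447, 0.1239, 0.2567]
eef_rot: [3.14, 0.0, -3.044]
force: [-0.7, -0.2, -3.5]
grip_width: 0.0636
grip_force: 40.0
```

>>> {"name": "apply_moves", "arguments": {"increments": [{"tx": 0,"ty": 0,"tz": 0.1,"ax": 0,"ay": 0,"az": 0},{"tx": 0,"ty": 0,"tz": 0.1,"ax": 0,"ay": 0,"az": 0},{"tx": 0,"ty": 0,"tz": 0,"ax": 0,"ay": 0,"az": 0}]}}

```text
time_s: 59.68
ee_pos: [0.5447, 0.1239, 0.2507]
eef_rot: [3.14, 0.0, -3.044]
force: [0.1, 0.4, -3.1]
grip_width: 0.0638
grip_force: 40.0
```

>>> {"name": "apply_moves", "arguments": {"increments": [{"tx": 0,"ty": 0,"tz": 0.1,"ax": 0,"ay": 0,"az": 0},{"tx": 0,"ty": 0,"tz": 0.1,"ax": 0,"ay": 0,"az": 0},{"tx": 0,"ty": 0,"tz": 0,"ax": 0,"ay": 0,"az": 0}]}}

```text
time_s: 60.05
ee_pos: [0.5447, 0.124, 0.2447]
eef_rot: [3.14, 0.0, -3.044]
force: [-0.5, -0.1, -2.7]
grip_width: 0.0637
grip_force: 40.0
```

>>> {"name": "apply_moves", "arguments": {"increments": [{"tx": 0,"ty": 0,"tz": 0.06,"ax": 0,"ay": 0,"az": 0},{"tx": 0,"ty": 0,"tz": 0,"ax": 0,"ay": 0,"az": 0}]}}

```text
time_s: 60.3
ee_pos: [0.5447, 0.124, 0.2431]
eef_rot: [3.14, 0.0, -3.044]
force: [0.7, -0.3, -2.5]
grip_width: 0.0634
grip_force: 40.0
```

>>> {"name": "apply_moves", "arguments": {"increments": [{"tx": 0,"ty": 0,"tz": 0,"ax": 0,"ay": 0,"az": 0},{"tx": 0,"ty": 0,"tz": 0,"ax": 0,"ay": 0,"az": 0},{"tx": 0,"ty": 0,"tz": 0,"ax": 0,"ay": 0,"az": 0}], "jaw": 0.1}}

```text
time_s: 60.68
ee_pos: [0.5448, 0.124, 0.2434]
eef_rot: [3.14, 0.001, -3.044]
force: [0.6, 0.3, -0.4]
grip_width: 0.0844
grip_force: 0.0
```

>>> {"name": "apply_moves", "arguments": {"increments": [{"tx": 0,"ty": 0,"tz": -0.5,"ax": 0,"ay": 0,"az": 0},{"tx": 0,"ty": 0,"tz": -0.8,"ax": 0,"ay": 0,"az": 0},{"tx": 0,"ty": 0,"tz": -0.9,"ax": 0,"ay": 0,"az": 0},{"tx": -0.3,"ty": -0.4,"tz": -0.9,"ax": 0,"ay": 0,"az": 0},{"tx": -0.3,"ty": -0.4,"tz": -0.9,"ax": 0,"ay": 0,"az": 0},{"tx": -0.3,"ty": -0.4,"tz": -0.9,"ax": 0,"ay": 0,"az": 0},{"tx": -0.3,"ty": -0.4,"tz": -0.9,"ax": 0,"ay": 0,"az": 0},{"tx": -0.3,"ty": -0.4,"tz": -0.6,"ax": 0,"ay": 0,"az": 0},{"tx": -0.3,"ty": -0.4,"tz": 0,"ax": 0,"ay": 0,"az": 0},{"tx": 0,"ty": 0,"tz": 0,"ax": 0,"ay": 0,"az": 0}]}}

```text
time_s: 61.92
ee_pos: [0.6056, 0.0566, 0.4342]
eef_rot: [3.14, -0.001, -3.045]
force: [-0.8, -0.2, 0.8]
grip_width: 0.0849
grip_force: 0.0
```

Run:
```python
from h import *
o=get_obs();print(o["ee_pos"],o["time_s"])
c=wrist("w14")
for n,X in dict(bench=[.596,-.044,.064],block=[.619,.1315,.064],puck=[.544,.1245,.064]).items():
    uv=proj(c,X)[0];print(n,uv)
    try: stone(c,uv,.064,90)
    except Exception as e: print(e)
```

```text
[0.60562978 0.05656845 0.43424477] 61.925
bench [196.04441557 203.57035363]
hsv [ 13  41 149] box [165 133] [233 268] rect [ 0.5953 -0.0403  0.1178  0.0535  5.6438] circ [ 0.5956 -0.0415  0.0637]
block [392.21519546 247.89297831]
hsv [ 16  35 153] box [357 213] [476 336] rect [ 0.6499  0.1507  0.157   0.0721 33.4083] circ [0.6435 0.1603 0.0819]
puck [396.80138603 161.89503074]
hsv [ 14  34 166] box [356 123] [432 198] rect [ 5.43800e-01  1.22100e-01  6.46000e-02  6.25000e-02 -8.29337e+01] circ [0.5436 0.1218 0.0331]
```

View pics/w14.png

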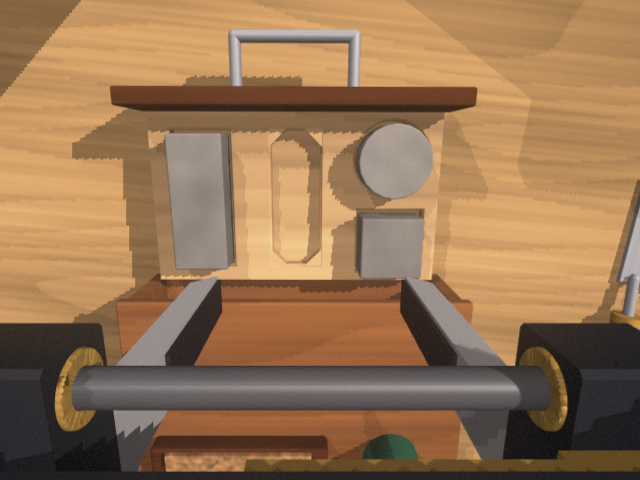

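All three stones sit in their own nests: bench (198,200), puck (395,161) and block (391,246), with the slip nest empty. Now I'll shut the drawer by pushing the bar with closed fingers.

>>> {"name": "apply_moves", "arguments": {"increments": [{"tx": 0.9,"ty": -0.07,"tz": 0,"ax": 0,"ay": 0,"az": 0},{"tx": 0.9,"ty": -0.07,"tz": 0,"ax": 0,"ay": 0,"az": 0},{"tx": 0.9,"ty": -0.07,"tz": 0,"ax": 0,"ay": 0,"az": 0},{"tx": 0.9,"ty": -0.07,"tz": 0,"ax": 0,"ay": 0,"az": 0},{"tx": 0.9,"ty": -0.07,"tz": 0,"ax": 0,"ay": 0,"az": 0},{"tx": 0.9,"ty": -0.07,"tz": 0,"ax": 0,"ay": 0,"az": 0},{"tx": 1,"ty": -0.06,"tz": 0,"ax": 0,"ay": 0,"az": 0},{"tx": 0,"ty": 0,"tz": 0,"ax": 0,"ay": 0,"az": 0}], "jaw": 1, "force": 20}}

```text
time_s: 62.98
ee_pos: [0.4143, 0.0245, 0.4348]
eef_rot: [3.14, 0.001, -3.044]
force: [-0.2, -0.0, 0.3]
grip_width: 0.008
grip_force: 0.0
```

Run:
```python
from h import *; from k import *
c=pickle.load(open("w14.pkl","rb"));print(ray(c,[(235,35),(355,34)],.053))
d=delta([.415,.024,.048],True);p=fit();s=sim([np.r_[d/8,0,0,0]]*8,p)
```

```text
[[ 0.45646616 -0.01936948  0.053     ]
 [ 0.44627036  0.07790184  0.053     ]]
at [0.4144 0.0248 0.2548] rpy [ 179.9    0.  -174.4] rows-sum [-0.01 -0.04  6.89]
fit [0.     0.2212 0.4242 0.4475 0.0714 0.0366 0.0409] 4.090022126459768e-06
err 0.0 margin 0.47 maxstep 0.07 end [0.4149 0.0237 0.228 ] grasp [0.415 0.024 0.048] [-0.03  0.26  2.05  0.    0.83 -1.7 ]
```

>>> {"name": "apply_moves", "arguments": {"increments": [{"tx": 0,"ty": 0,"tz": 0.85,"ax": 0,"ay": 0,"az": 0},{"tx": 0,"ty": 0,"tz": 0.85,"ax": 0,"ay": 0,"az": 0},{"tx": 0,"ty": 0,"tz": 0.85,"ax": 0,"ay": 0,"az": 0},{"tx": 0,"ty": 0,"tz": 0.85,"ax": 0,"ay": 0,"az": 0},{"tx": 0,"ty": 0,"tz": 0.85,"ax": 0,"ay": 0,"az": 0},{"tx": 0,"ty": 0,"tz": 0.85,"ax": 0,"ay": 0,"az": 0},{"tx": 0,"ty": 0,"tz": 0.85,"ax": 0,"ay": 0,"az": 0},{"tx": 0,"ty": 0,"tz": 0.85,"ax": 0,"ay": 0,"az": 0},{"tx": 0,"ty": 0,"tz": 0,"ax": 0,"ay": 0,"az": 0}]}}

```text
time_s: 64.1
ee_pos: [0.4156, 0.0249, 0.2295]
eef_rot: [3.139, -0.003, -3.044]
force: [-0.7, -0.3, 0.4]
grip_width: 0.0004
grip_force: 0.0
```

>>> {"name": "apply_moves", "arguments": {"increments": [{"tx": -0.3,"ty": 0,"tz": 0,"ax": 0,"ay": 0,"az": 0},{"tx": -0.2,"ty": 0,"tz": 0,"ax": 0,"ay": 0,"az": 0},{"tx": -0.2,"ty": 0,"tz": 0,"ax": 0,"ay": 0,"az": 0},{"tx": -0.2,"ty": 0,"tz": 0,"ax": 0,"ay": 0,"az": 0},{"tx": -0.25,"ty": 0,"tz": 0,"ax": 0,"ay": 0,"az": 0},{"tx": -0.25,"ty": 0,"tz": 0,"ax": 0,"ay": 0,"az": 0},{"tx": -0.25,"ty": 0,"tz": 0,"ax": 0,"ay": 0,"az": 0},{"tx": -0.25,"ty": 0,"tz": 0,"ax": 0,"ay": 0,"az": 0},{"tx": -0.25,"ty": 0,"tz": 0,"ax": 0,"ay": 0,"az": 0},{"tx": -0.25,"ty": 0,"tz": 0,"ax": 0,"ay": 0,"az": 0}]}}

```text
time_s: 65.35
ee_pos: [0.4879, 0.0316, 0.2309]
eef_rot: [3.14, 0.001, -3.044]
force: [-2.4, -1.5, 2.1]
grip_width: 0.0003
grip_force: 1.2
```

Run:
```python
from h import *
delta([.604,.043,.05],True);print(get_obs()["force"])
```

```text
at [0.488  0.0319 0.0509] rpy [ 179.9    0.  -174.4] rows-sum [-3.89 -0.01  0.03]
[-2.44932263 -1.53418027  2.1329274 ]
```

>>> {"name": "apply_moves", "arguments": {"increments": [{"tx": -0.3,"ty": 0,"tz": 0,"ax": 0,"ay": 0,"az": 0},{"tx": -0.3,"ty": 0,"tz": 0,"ax": 0,"ay": 0,"az": 0},{"tx": -0.3,"ty": 0,"tz": 0,"ax": 0,"ay": 0,"az": 0},{"tx": -0.3,"ty": 0,"tz": 0,"ax": 0,"ay": 0,"az": 0},{"tx": -0.3,"ty": 0,"tz": 0,"ax": 0,"ay": 0,"az": 0},{"tx": -0.3,"ty": 0,"tz": 0,"ax": 0,"ay": 0,"az": 0},{"tx": -0.3,"ty": 0,"tz": 0,"ax": 0,"ay": 0,"az": 0},{"tx": -0.3,"ty": 0,"tz": 0,"ax": 0,"ay": 0,"az": 0},{"tx": -0.3,"ty": 0,"tz": 0,"ax": 0,"ay": 0,"az": 0},{"tx": -0.3,"ty": 0,"tz": 0,"ax": 0,"ay": 0,"az": 0},{"tx": -0.2,"ty": 0,"tz": 0,"ax": 0,"ay": 0,"az": 0},{"tx": -0.1,"ty": 0,"tz": 0,"ax": 0,"ay": 0,"az": 0}]}}

```text
time_s: 66.85
ee_pos: [0.5863, 0.0413, 0.231]
eef_rot: [3.14, 0.001, -3.044]
force: [-2.0, -2.0, 0.6]
grip_width: 0.0005
grip_force: 1.0
```

>>> {"name": "apply_moves", "arguments": {"increments": [{"tx": -0.12,"ty": 0,"tz": 0,"ax": 0,"ay": 0,"az": 0},{"tx": -0.12,"ty": 0,"tz": 0,"ax": 0,"ay": 0,"az": 0},{"tx": 0,"ty": 0,"tz": 0,"ax": 0,"ay": 0,"az": 0}]}}

```text
time_s: 67.22
ee_pos: [0.5934, 0.042, 0.2311]
eef_rot: [3.14, 0.001, -3.044]
force: [0.4, 0.4, -0.1]
grip_width: 0.0006
grip_force: 0.0
```

>>> {"name": "apply_moves", "arguments": {"increments": [{"tx": -0.1,"ty": 0,"tz": 0,"ax": 0,"ay": 0,"az": 0},{"tx": 0,"ty": 0,"tz": 0,"ax": 0,"ay": 0,"az": 0}]}}

```text
time_s: 67.47
ee_pos: [0.5963, 0.0422, 0.2311]
eef_rot: [3.14, 0.001, -3.044]
force: [-0.8, 0.7, -0.5]
grip_width: 0.0005
grip_force: 0.0
```

>>> {"name": "apply_moves", "arguments": {"increments": [{"tx": -0.1,"ty": 0,"tz": 0,"ax": 0,"ay": 0,"az": 0},{"tx": -0.06,"ty": 0,"tz": 0,"ax": 0,"ay": 0,"az": 0},{"tx": 0,"ty": 0,"tz": 0,"ax": 0,"ay": 0,"az": 0}]}}

```text
time_s: 67.85
ee_pos: [0.6008, 0.0426, 0.231]
eef_rot: [3.14, -0.001, -3.044]
force: [-4.2, -0.6, 3.4]
grip_width: 0.0004
grip_force: 2.4
```

>>> {"name": "apply_moves", "arguments": {"increments": [{"tx": -0.08,"ty": 0,"tz": 0,"ax": 0,"ay": 0,"az": 0},{"tx": 0,"ty": 0,"tz": 0,"ax": 0,"ay": 0,"az": 0}]}}

```text
time_s: 68.1
ee_pos: [0.6022, 0.0427, 0.231]
eef_rot: [3.14, -0.006, -3.044]
force: [-23.5, -2.5, 15.0]
grip_width: 0.0004
grip_force: 11.7
```

>>> {"name": "apply_moves", "arguments": {"increments": [{"tx": -0.06,"ty": 0,"tz": 0,"ax": 0,"ay": 0,"az": 0},{"tx": 0,"ty": 0,"tz": 0,"ax": 0,"ay": 0,"az": 0}]}}

```text
time_s: 68.35
ee_pos: [0.6032, 0.0429, 0.2309]
eef_rot: [3.14, -0.011, -3.044]
force: [-36.6, -4.4, 25.4]
grip_width: 0.0003
grip_force: 18.9
```

The drawer is against its stop. Backing off, raising and checking numerically.

>>> {"name": "apply_moves", "arguments": {"increments": [{"tx": 0.3,"ty": 0,"tz": 0,"ax": 0,"ay": 0,"az": 0},{"tx": 0.6,"ty": 0,"tz": 0,"ax": 0,"ay": 0,"az": 0},{"tx": 0.6,"ty": 0,"tz": -0.5,"ax": 0,"ay": 0,"az": 0},{"tx": 0.5,"ty": 0,"tz": -0.9,"ax": 0,"ay": 0,"az": 0},{"tx": 0.5,"ty": 0,"tz": -0.9,"ax": 0,"ay": 0,"az": 0},{"tx": 0.5,"ty": 0,"tz": -0.9,"ax": 0,"ay": 0,"az": 0},{"tx": 0.5,"ty": 0,"tz": -0.9,"ax": 0,"ay": 0,"az": 0},{"tx": 0.5,"ty": 0,"tz": -0.9,"ax": 0,"ay": 0,"az": 0},{"tx": 0,"ty": 0,"tz": -0.9,"ax": 0,"ay": 0,"az": 0},{"tx": 0,"ty": 0,"tz": 0,"ax": 0,"ay": 0,"az": 0},{"tx": 0,"ty": 0,"tz": 0,"ax": 0,"ay": 0,"az": 0}]}}

```text
time_s: 69.72
ee_pos: [0.4855, 0.0311, 0.4071]
eef_rot: [3.14, -0.0, -3.044]
force: [0.4, -0.6, 1.2]
grip_width: 0.0006
grip_force: 0.0
```

Run:
```python
from h import *
t=camera("top");t0=pickle.load(open("top.pkl","rb"));s=camera("scene")
print("pots top z.114");blobs(t,.114,(430,180,560,310))
print("initial other pot");blobs(t0,.114,(495,180,560,310))
print("pot scene z.114");blobs(s,.114,(90,300,220,430))
c=wrist("w15");h=cv2.cvtColor(c["pixels"],cv2.COLOR_RGB2HSV)
m=((h[...,1]<45)&(h[...,2]>90)).astype(np.uint8)
print("handle wrist z.053");blobs(c,.053,(0,0,640,270),150,45,90)
print("bar shut expected x ~.6156; predicted px",proj(c,[.6156,.045,.053]),get_obs()["time_s"])
```

```text
pots top z.114
[477. 266.] 395.5 [ 0.4379 -0.3849  0.0585  0.057   3.5286] fill 0.9
[527. 259.] 382.0 [ 0.4545 -0.5236  0.0582  0.0565  9.5823] fill 0.89
initial other pot
[527. 259.] 376.0 [ 0.454  -0.5239  0.0585  0.056   8.5792] fill 0.88
pot scene z.114
[128. 388.] 1632.5 [ 0.4873 -0.5359  0.107   0.0845  9.4013] fill 0.78
[171. 339.] 1358.5 [  0.472   -0.403    0.1372   0.0748 -28.6726] fill 0.74
handle wrist z.053
bar shut expected x ~.6156; predicted px [[311.39913431 368.73455219]] 69.875
```

```bash
python3 -c "
from station import hand_in
print(hand_in())"
```

```text
the job is handed in; nothing more can be done
None
```

The job is handed in, with no verdict returned: the bench stone, puck and block looked seated in their nests (no slip stone found), the drawer was pushed to its stop, and the pot is upside down over the free peg with the other pot unmoved; the shut drawer, plane and chisel had no final camera check.

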